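# Pack the washed handpieces for the autoclave

### The arm

A 7-joint arm with a two-finger parallel gripper is mounted at the origin on the work surface. World frame = base frame: x ahead of the robot, y to its left, z up, the work surface at z = 0. Lengths are in m, angles in rad, forces in N, time in s.
With the tool pointing down it reaches from about 0.425 to 0.925 m from the base axis. Payload 6.8 kg.
Tool frame: the origin (TCP) lies on the front face of the gripper's body, between the roots of the fingers; the fingertips stand 73 mm ahead of it and the grasp point (between the pads) lies 54 mm ahead of it; z points along the fingers, y is the line along which they close (so a half turn about z gives the same grasp; the last joint's range is limited). The gripper opens to 85 mm and grips with 20 to 120 N. Pads are 22 mm wide; open, the fingers measure 114 mm over their backs; the gripper's body (76 mm by 85 mm) begins 54 mm behind the grasp point. The pads swing forward as they close: fully open they stand 13 mm farther back than shut.
Start: joints at [-1.329, 0.477, 0.022, 1.555, -0.011, 1.109, -0.083], TCP at [0.231, 0.634, 0.304] pointing down, gripper open.
Joint ranges: [-2.96, 2.96], [-0.34, 2.1], [-1.41, 1.46], [0.24, 2.44], [-1.37, 4.51], [0.17, 1.92], [-2.96, 2.96]. Speed limits (rad/s): [2.39, 2.39, 3.14, 3.14, 3.14, 3.14, 3.14].

### API

Orientations are given as a unit quaternion [w, x, y, z].
In Python, from station import bot, optics gives the robot as it stands.
- The arm moves only by the tool drive_tool, never from a script. Its argument "deltas" is a list of rows, each an object with "gripper": the closure in counts, from 0 (fully open) to 255 (shut); "offset": the shift along the tool's x, y, z in units of 1000 mm (1.0 is 1000 mm), a list of three; "angular": the turn, a rotation vector about the tool's x, y, z in units of 45 degrees (1.0 is 45 degrees), a list of three. In form: [{"gripper": gripper, "offset": [dx, dy, dz], "angular": [rx, ry, rz]}, ...]. A call has 1 to 5 rows; each row is the pose to reach, as a shift and turn from the pose commanded when the call began, along the tool's axes at that moment; what a row does not reach only later rows make up. A row lasts 1/10 s, in which the tool goes at most 50 mm and 8.59 degrees, less where a joint would pass 70% of its speed; a pose out of reach is approached as far as the arm can. A call with a number of a shift or a turn outside -1 to 1 is refused whole. A call with a gripper value outside its range is refused whole. The fingers move at their own pace and stop on an object; "grip_force" is the grip in N (left out, the last holds). Time passes only in rows, so rows that repeat a pose let the fingers close. It gives the time, the measured TCP pose, the force, the opening and the grip force at its end, in the units of the state.
- bot.get_obs(): the state, without advancing time (a new reading comes with each control period).
- optics.read_camera(name): name is "scene" or "top"; returns the picture (480x640x3 uint8, blue, green, red); there is no depth.
- optics.camera_model(name): a dict with "fx", "fy", "cx", "cy" (pixels), "dist" ([k1, k2, p1, p2, k3] as OpenCV has them; the pictures are not rectified), "cam_to_world" (4x4, takes a point from camera to world coordinates). Camera axes: x right, y up, looking along -z (the intrinsics and any distortion apply to the point x, -y, -z); pixel columns grow to the right and rows downward; lengths in m; the calibration is good to about 2 mm. A picture is of the moment at which its call begins. camera_model takes no time and is no camera call.
- bot.hand_in(): hands the job in; it is judged then, once.
The state is a dict: "t": time; "q": joint angles; "joint_vel": joint speeds; "joint_torque": joint torques, N m; "eef_pos": TCP position; "tool_rot": TCP orientation; "contact_force": force on the tool from outside, world axes, zero at the start; "torque": the same for the moment, N m; "gripper_width": opening from 0.0 (shut) to 1.0 (fully open); "grasp_force": force on a finger pad.
Only numpy, scipy, OpenCV 4.12 (cv2) and the standard library are available. Lean on these libraries where they do the work, as an engineer would, in place of code of your own. Each camera call takes 0.05 s, during which the arm holds its last target. There are 200 camera calls.

### The job

Pack the washed dental handpieces for the autoclave: turn the revolving rack by its knob until a handpiece lies in the slot of the clear hood, lift it out and lay it in a free pair of notches in the open steel cassette, and go on until no handpiece is left in the rack; the bur block stays there. Then swing the cassette's lid over and press its front edge down until the spring catch snaps over it and holds it shut. Do all this without knocking the soap bottle or the hand brush between rack and cassette out of place.

Things in the scene. Friction and masses are not known exactly. Their poses are not given: they have to be found in the camera images.
- rack_stand: Fixed foot and clear hood of the revolving rack. Origin on the worktop, on the rack's axis. Hood: level clear sheet 360 x 360 mm with dark edging, z 92 to 96 mm, on four 10 mm rods at its corners, with a slot 124 mm wide from its front edge (the stand's own -x, which faces the robot roughly) to 32 mm behind the axis. Only in the slot can a pocket be reached from above.
- rack: Slate-grey turntable, 352 mm across; turns without stops about the vertical through its origin (on the worktop, on its axis) and stays where it is left (friction 0.1 N m). Disc top at z 36 mm; rim at 171 to 175 mm radius, up to z 62 mm; hub 24 mm in radius. Six pockets at 0, 60, .. 300 degrees from its own x axis, some holding a handpiece or a bur block, some empty.
- rack_knob (a point): Middle of the turntable's round black knob, on the axis, 29 mm above the hood. Knob 44 mm in diameter, z 104 to 142 mm; turning it turns the rack.
- handpiece1: Steel dental handpiece 121 mm long, 60 to 100 g, lying along a pocket, x axis (head) pointing outwards; absent in some starts. Origin on the axis of its round body, 20 mm thick from x -46 to +38 mm; a 15 mm coupling reaches to x -56, a slim neck and a small head that hangs to 13 mm below the axis reach to x +65. The axis lies at z 62 mm in the rack.
- handpiece2: Another, the same as handpiece1; absent in some starts.
- handpiece3: Another, the same as handpiece1; absent in some starts.
- handpiece4: Another, the same as handpiece1; absent in some starts.
- cassette: Steel sterilising cassette, 162 (x) by 282 (y) by 44 mm high, walls 3 mm, fixed on the worktop; lid open at the start. Origin: centre of its underside. Its -x side (front, with the catch) faces the robot roughly, the hinge is along +x. Inside, two blue silicone rails along y, 10 mm thick, at x -29 and +29, tops at 34 mm, with five pairs of notches; floor inside at z 5 mm.
- cassette_lid (a joint): Angle of the lid: 0 shut, grows to a stop at 1.95 rad (leaning back, away from the robot). Starts open, 1.7 to 1.9 rad; the stiff hinge (0.35 N m) keeps it where it is left. Going down it meets the nose of the spring catch at about 0.05 rad; about 6 N at the free edge pushes it past, then it snaps shut and stays below 0.015 rad.
- lid_front (a point): Point on the lid's outer face (upper when shut), 160 mm from the hinge, midway across: the place to press. When shut it lies at z 49.5 mm.
- soap_bottle: White soap bottle, 68 mm across, 190 mm tall, between the rack and the cassette towards the back; bystander.
- brush: Hand brush 170 mm long lying between the rack and the cassette, bystander.
- rack_pocket (a point): Centre of the pocket at 0 degrees, 102 mm from the axis, z 62 mm, where the axis of a handpiece lies. A pocket: rubber cross bars (48 mm wide, tops at z 52 mm) at 73 and 131 mm from the axis, each with two upright pins 12 mm thick, 23 mm apart in the clear, tops at z 72 mm. Fingers fit only in the 46 mm between the bars.
- notch1 (a point): Middle of the pair of notches at y -92 mm of the cassette, midway between the rails, at 30 mm height: a handpiece laid along the cassette's x axis rests with its axis here (either way round).
- notch2 (a point): Middle of the pair of notches at y -46 mm of the cassette, midway between the rails, at 30 mm height: a handpiece laid along the cassette's x axis rests with its axis here (either way round).
- notch3 (a point): Middle of the pair of notches at y 0 mm of the cassette, midway between the rails, at 30 mm height: a handpiece laid along the cassette's x axis rests with its axis here (either way round).
- notch4 (a point): Middle of the pair of notches at y 46 mm of the cassette, midway between the rails, at 30 mm height: a handpiece laid along the cassette's x axis rests with its axis here (either way round).
- lid_hinge (a point): Middle of the lid's hinge line, which runs along the cassette's y axis at x +83, z 46 mm. Lid: 3 mm plate, from 1 to 165 mm out from the hinge, 282 mm wide, its outer face 3.5 mm off the hinge line, with a 60 mm wide tongue at the middle of the free edge that reaches out to 178 mm.
- bur_block: Aluminium bur block 36 x 50 x 22 mm standing on the turntable in another pocket, between the cross bars; origin at the centre of its underside. It stays in the rack.
- handpiece5: Another, the same as handpiece1; absent in some starts.
- notch5 (a point): Middle of the pair of notches at y 92 mm of the cassette, midway between the rails, at 30 mm height: a handpiece laid along the cassette's x axis rests with its axis here (either way round).
There are look-alikes about, which are no part of the job. Leave any green look-alike of the handpiece5 alone.

How it is judged:
By the outcome, as a careful person would: the job done as asked, in the order asked, and still so for the second after the job is handed in, with the robot touching nothing.
Of handpiece1, handpiece2, handpiece3, handpiece4, handpiece5 only 3 to 5 are there at a start; the rules pass over those that are not, and their reading is None.
At some moment in a run one of handpiece1, handpiece2, handpiece3, handpiece4, handpiece5 may be knocked a few centimetres aside while the robot is not near it.
Once in a run the grip may slacken for a moment while it holds something.
It also fails if it takes over 210 s, if anything falls off the work surface, if the arm or the gripper's body presses on something with over 40 N, if the wrist force passes 120 N, or if a joint passes its speed limit or range.

## Working session

There is one attempt and no reset: what is moved stays moved. The work goes in short steps, Python scripts to look and compute and a tool call to move; the robot and the scene stay as the last step left them, time stands still between calls to the robot, and variables do not carry over. Pictures are saved under pics/ and viewed, at most 16 in all, crops included, and the job is handed in when it is done.

Besides the shell and the picture viewer there is one more tool, called after "Emit:" in YAML: its name, and indented under it one key for each argument. drive_tool: Moves the arm, as the interface text tells. Its arguments: {"type":"object","properties":{"deltas":{"type":"array"},"grip_force":{"type":"number"}},"required":["deltas"]}

```bash
ls; mkdir -p pics; python3 - <<'E'
from station import bot, optics
import cv2
o=bot.get_obs();print({k:(v if not hasattr(v,'round') else v) for k,v in o.items()})
for n in("scene","top"):
    cv2.imwrite(f"pics/{n}0.png",optics.read_camera(n)); m=optics.camera_model(n); print(n,m)
E
```

```text
pics
{'t': 0.0, 'q': array([-1.32910578,  0.47780235,  0.02233341,  1.55645691, -0.01149894,
        1.1093361 , -0.08306976]), 'joint_vel': array([ 0.00046304, -0.00134311,  0.00049102,  0.0014089 , -0.00066202,
       -0.00015032, -0.00156605]), 'joint_torque': array([-3.05883314e-04, -5.96456695e+01,  1.60769138e+00, -2.81191868e+01,
        1.24132921e-02,  9.56009579e-03, -2.83076240e-06]), 'eef_pos': array([0.23116387, 0.63368054, 0.30292168]), 'tool_rot': array([-9.47063421e-05,  1.73976437e-01,  9.84749370e-01, -9.32507038e-04]), 'contact_force': array([ 0.2184439 , -0.63109299,  0.50819981]), 'torque': array([ 0.04366293, -0.00357027, -0.01547524]), 'grasp_force': 0.0, 'gripper_width': 1.0021960771991498}
scene {'fx': 479.51951467418843, 'fy': 479.51951467418843, 'cx': 324.1294780455643, 'cy': 238.02642119021758, 'dist': array([-0.0544005,  0.       ,  0.       ,  0.       ,  0.       ]), 'cam_to_world': array([[ 0.55470157, -0.50307699,  0.66273653,  1.11700301],
       [ 0.83198895,  0.32576214, -0.44908063, -0.42230401],
       [ 0.01002765,  0.8004952 ,  0.59925527,  0.65972383],
       [ 0.        ,  0.        ,  0.        ,  1.        ]])}
top {'fx': 497.2196289937016, 'fy': 497.2196289937016, 'cx': 318.18784357607495, 'cy': 240.3852399946535, 'dist': array([-0.03699396,  0.        ,  0.        ,  0.        ,  0.        ]), 'cam_to_world': array([[ 0.0664434 ,  0.97380835, -0.21744558,  0.22694824],
       [-0.99777483,  0.06605491, -0.00906307,  0.01099021],
       [ 0.00553765,  0.21756391,  0.97603037,  1.32644186],
       [ 0.        ,  0.        ,  0.        ,  1.        ]])}
```

View pics/scene0.png

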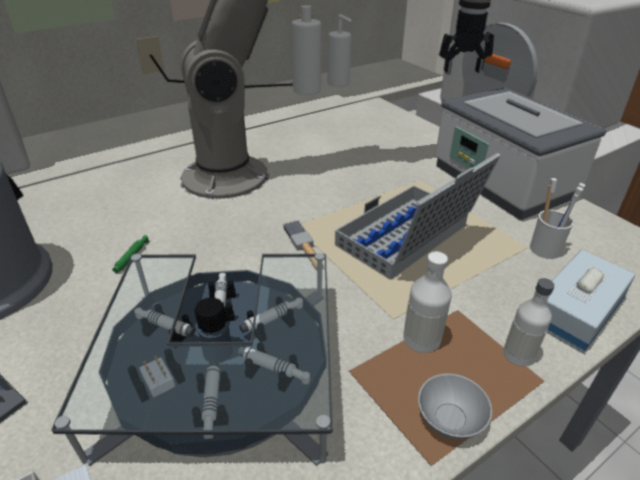

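View pics/top0.png

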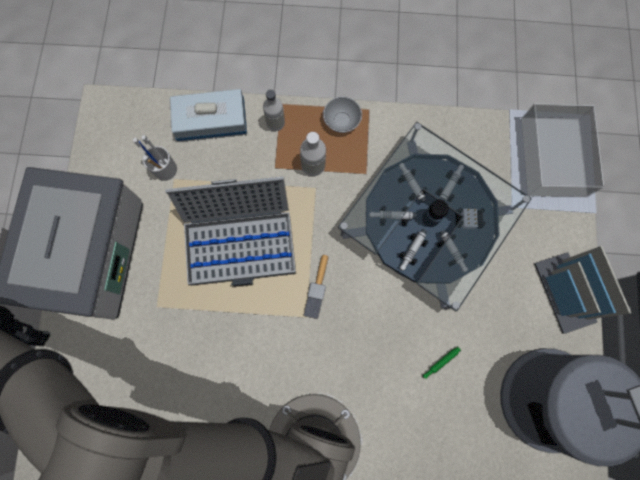

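Top view: the rack is at about (438,209), with a handpiece already in the slot at (413,248). Four other handpieces are at (390,215), (411,183), (453,181) and (455,250), and the bur block is at (470,217). The cassette is at (240,250) with its lid leaning back, the brush at (318,287) and the bottle at (313,155). The green look-alike at (441,362) lies on the table and I'll leave it alone.

```bash
cat > h.py <<'E'
import numpy as np, cv2
from station import bot, optics
from scipy.spatial.transform import Rotation as R
S=np.diag([1,-1,-1.])
def ray(n,px):
    m=optics.camera_model(n);K=np.array([[m['fx'],0,m['cx']],[0,m['fy'],m['cy']],[0,0,1]])
    u=cv2.undistortPoints(np.array(px,float).reshape(-1,1,2),K,m['dist']).reshape(-1,2)
    T=m['cam_to_world'];d=np.c_[u,np.ones(len(u))]@S@T[:3,:3].T
    return T[:3,3],d
def onz(n,px,z):
    o,d=ray(n,px);return o+d*((z-o[2])/d[:,2])[:,None]
def proj(n,P):
    m=optics.camera_model(n);K=np.array([[m['fx'],0,m['cx']],[0,m['fy'],m['cy']],[0,0,1]])
    T=m['cam_to_world'];c=(np.atleast_2d(P)-T[:3,3])@T[:3,:3]@S
    return cv2.projectPoints(c,np.zeros(3),np.zeros(3),K,m['dist'])[0].reshape(-1,2)
def crop(img,x0,y0,x1,y1,f,name):
    cv2.imwrite('pics/'+name,cv2.resize(img[y0:y1,x0:x1],None,fx=f,fy=f,interpolation=cv2.INTER_CUBIC))
def delta(pos,yaw=None):
    """offset + angular(z) in drive units to tool-down pose; yaw = world angle of tool x"""
    o=bot.get_obs();q=o['tool_rot'];r=R.from_quat([q[1],q[2],q[3],q[0]])
    off=r.as_matrix().T@(np.array(pos)-o['eef_pos'])
    if yaw is None: return off.round(4),None
    t=R.from_matrix(np.array([[np.cos(yaw),np.sin(yaw),0],[np.sin(yaw),-np.cos(yaw),0],[0,0,-1]]).T)
    return off.round(4),((r.inv()*t).as_rotvec()/(np.pi/4)).round(3)
E
python3 - <<'E'
from h import *
t=cv2.imread('pics/top0.png');crop(t,330,115,540,315,2.9,'c1.png');crop(t,160,170,340,325,3.5,'c2.png')
E
```

```text
(no output)
```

View pics/c1.png

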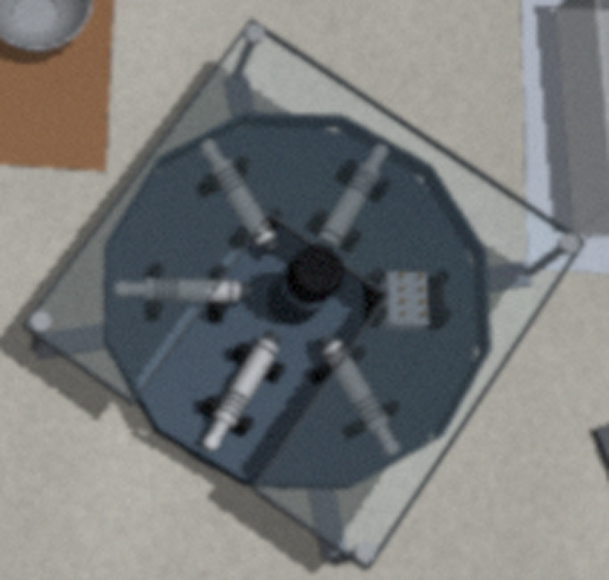

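View pics/c2.png

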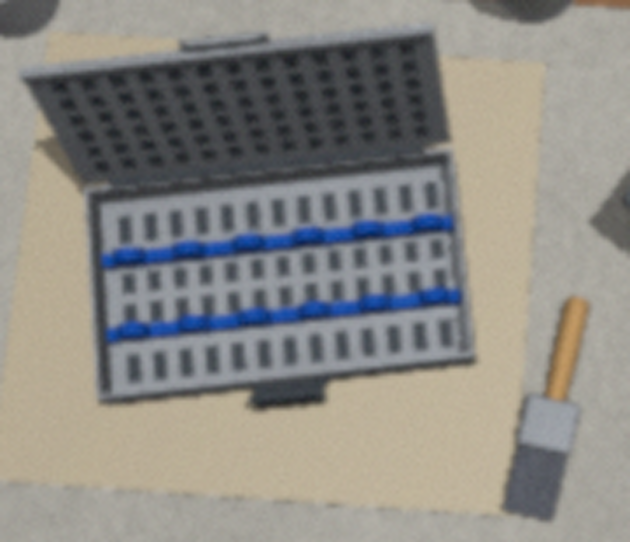

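```bash
cat > m.py <<'E'
from h import *
t=cv2.imread('pics/top0.png')
c=lambda p,o,f:np.array(p,float)/f+np.array(o)-0.5+0.5/f
hood=onz('top',c([[28,325],[252,20],[582,242],[366,567]],(330,115),2.9),.094)[:,:2]  # l,t,r,b
print('hood',hood.round(4),'mean',hood.mean(0).round(4))
print('sides',[np.linalg.norm(hood[i]-hood[i-1]).round(4) for i in range(4)])
fx=(hood[1]+hood[2]-hood[0]-hood[3]);print('stand x dir deg',np.degrees(np.arctan2(fx[1],fx[0])), )
l=hood[0]-hood[3]+hood[1]-hood[2];print(' y dir',np.degrees(np.arctan2(l[1],l[0])))
print('knob top',onz('top',c([[317,268]],(330,115),2.9),.142).round(4))
cas=onz('top',c([[102,402],[475,362],[452,152],[88,190]],(160,170),3.5),.044)[:,:2]
print('cas',cas.round(4),cas.mean(0).round(4),[np.linalg.norm(cas[i]-cas[i-1]).round(4) for i in range(4)])
hsv=cv2.cvtColor(t,cv2.COLOR_BGR2HSV)
m=cv2.inRange(hsv,(105,150,60),(130,255,255));m[:, :165]=0;m[:,320:]=0
n,lab,st,ce=cv2.connectedComponentsWithStats(m)
for i in range(1,n):
    if st[i,4]>60:
        y,x=np.nonzero(lab==i);P=onz('top',np.c_[x,y],.034)[:,:2];C=P.mean(0);u,s,v=np.linalg.svd(P-C)
        pr=(P-C)@v[0];print('rail',st[i],C.round(4),np.degrees(np.arctan2(v[0,1],v[0,0])).round(2),pr.min().round(4),pr.max().round(4))
ends=onz('top',c([[268,345],[213,442]],(330,115),2.9),.062);print('hp slot',ends.round(4))
for nm,e in dict(a=[[235,291],[120,288]],b=[[266,237],[208,146]],c_=[[331,238],[382,150]],d=[[332,345],[393,448]]).items():
    print(nm,onz('top',c(e,(330,115),2.9),.062)[:,:2].round(4).tolist())
print('lid top edge px',c([[25,75],[432,30]],(160,170),3.5))
E
python3 m.py
```

```text
hood [[ 0.5408 -0.0291]
 [ 0.8469 -0.2204]
 [ 0.652  -0.5234]
 [ 0.348  -0.3293]] mean [ 0.5969 -0.2755]
sides [np.float64(0.3568), np.float64(0.3609), np.float64(0.3603), np.float64(0.3607)]
stand x dir deg -32.27729207591418
 y dir 57.26649685434519
knob top [[ 0.5958 -0.2721  0.142 ]]
cas [[0.3729 0.3501]
 [0.4216 0.0764]
 [0.582  0.1063]
 [0.5334 0.3806]] [0.4775 0.2284] [np.float64(0.1634), np.float64(0.278), np.float64(0.1632), np.float64(0.2786)]
rail [189 232 100  14 359] [0.5059 0.2336] -79.69 -0.1341 0.1313
rail [190 252 101  16 372] [0.4497 0.2244] -79.57 -0.1338 0.1318
hp slot [[ 0.5452 -0.2477  0.062 ]
 [ 0.4531 -0.2006  0.062 ]]
a [[0.5937, -0.2166], [0.5893, -0.1118]]
b [[0.6472, -0.2438], [0.7323, -0.1879]]
c_ [[0.6504, -0.3038], [0.7399, -0.3509]]
d [[0.5491, -0.3058], [0.4583, -0.3615]]
lid top edge px [[166.78571429 191.07142857]
 [283.07142857 178.21428571]]
```

```bash
cat >> h.py <<'E'
AX=np.array([.597,-.2745]);CC=np.array([.4778,.229]);CY=np.radians(10.4)
def cas(x,y): c,s=np.cos(CY),np.sin(CY);return CC+[c*x-s*y,s*x+c*y]
def pk(a,r=.102): return AX+r*np.array([np.cos(np.radians(a)),np.sin(np.radians(a))])
def plan(wps,start=None):
    """wps: (x,y,z,yaw_deg,grip). start (x,y,z,yaw) or measured; prints one row target per call"""
    o=bot.get_obs();q=o['tool_rot'];r=R.from_quat([q[1],q[2],q[3],q[0]]);p=o['eef_pos']
    print('t',round(o['t'],2),'at',p.round(4),'yaw',np.degrees(np.arctan2(*r.as_matrix()[[1,0],0])).round(2),'tz',r.as_matrix()[:,2].round(4),'q7',o['q'][6].round(2),'w',round(o['gripper_width'],3),'F',o['contact_force'].round(1))
    if start is not None: p=np.array(start[:3]);r=tool(start[3])
    for w in wps:
        P=np.array(w[:3]);t=tool(w[3]);rv=(r.inv()*t).as_rotvec();off=r.as_matrix().T@(P-p)
        n=max(1,int(np.ceil(np.linalg.norm(off)/.2)),int(np.ceil(np.degrees(np.linalg.norm(rv))/38)))
        for k in range(n):
            rk=r*R.from_rotvec(rv*k/n)
            of=rk.as_matrix().T@(P-p)/n;print('  off',of.round(4).tolist(),'ang',(rv/n/(np.pi/4)).round(3).tolist(),'g',w[4],'rows',int(np.ceil(max(np.linalg.norm(of)/.045,np.degrees(np.linalg.norm(rv/n))/8))))
        p,r=P,t
        print(' ->',P.round(4),w[3])
def tool(d): y=np.radians(d);return R.from_matrix(np.array([[np.cos(y),np.sin(y),0],[np.sin(y),-np.cos(y),0],[0,0,-1]]).T)
E
python3 - <<'E'
from h import *
p=pk(152.4)
plan([(.5,.25,.3,160,120),(*p,.26,152.4,120),(*p,.15,152.4,120)])
E
```

```text
t 0.1 at [0.2312 0.6337 0.303 ] yaw 159.96 tz [-4.0e-04 -1.6e-03 -1.0e+00] q7 -0.08 w 1.001 F [-0.3  0.3  0.8]
  off [-0.128, -0.0895, 0.0012] ang [-0.001, 0.0, -0.0] g 120 rows 4
  off [-0.128, -0.0895, 0.0011] ang [-0.001, 0.0, -0.0] g 120 rows 4
  off [-0.128, -0.0895, 0.0011] ang [-0.001, 0.0, -0.0] g 120 rows 4
 -> [0.5  0.25 0.3 ] 160
  off [-0.0565, -0.1487, 0.0133] ang [0.0, 0.0, 0.056] g 120 rows 4
  off [-0.063, -0.1461, 0.0133] ang [0.0, 0.0, 0.056] g 120 rows 4
  off [-0.0694, -0.1432, 0.0133] ang [0.0, 0.0, 0.056] g 120 rows 4
 -> [ 0.5066 -0.2272  0.26  ] 152.4
  off [0.0, 0.0, 0.11] ang [0.0, 0.0, 0.0] g 120 rows 3
 -> [ 0.5066 -0.2272  0.15  ] 152.4
```

Emit:
drive_tool:
  deltas:
    - {"gripper": 120,"offset": [-0.128,-0.0895,0.001],"angular": [0,0,0]}
    - {"gripper": 120,"offset": [-0.128,-0.0895,0.001],"angular": [0,0,0]}
    - {"gripper": 120,"offset": [-0.128,-0.0895,0.001],"angular": [0,0,0]}
    - {"gripper": 120,"offset": [-0.128,-0.0895,0.001],"angular": [0,0,0]}
  grip_force: 40

```text
t: 0.5
eef_pos: [0.3264, 0.4998, 0.3026]
tool_rot: [0.001, 0.179, 0.984, -0.002]
contact_force: [0.2, -1.1, 0.5]
gripper_width: 0.533
grasp_force: 0.0
```

Emit:
drive_tool:
  deltas:
    - {"gripper": 120,"offset": [-0.128,-0.0895,0.001],"angular": [0,0,0]}
    - {"gripper": 120,"offset": [-0.128,-0.0895,0.001],"angular": [0,0,0]}
    - {"gripper": 120,"offset": [-0.128,-0.0895,0.001],"angular": [0,0,0]}
    - {"gripper": 120,"offset": [-0.128,-0.0895,0.001],"angular": [0,0,0]}

```text
t: 0.9
eef_pos: [0.4147, 0.3719, 0.3018]
tool_rot: [0.001, 0.179, 0.984, -0.001]
contact_force: [0.2, -0.3, -0.0]
gripper_width: 0.53
grasp_force: 0.0
```

Emit:
drive_tool:
  deltas:
    - {"gripper": 120,"offset": [-0.128,-0.0895,0.001],"angular": [0,0,0]}
    - {"gripper": 120,"offset": [-0.128,-0.0895,0.001],"angular": [0,0,0]}
    - {"gripper": 120,"offset": [-0.128,-0.0895,0.001],"angular": [0,0,0]}
    - {"gripper": 120,"offset": [-0.128,-0.0895,0.001],"angular": [0,0,0]}

```text
t: 1.3
eef_pos: [0.5034, 0.244, 0.3009]
tool_rot: [0.001, 0.179, 0.984, -0.001]
contact_force: [0.2, 0.4, -0.2]
gripper_width: 0.531
grasp_force: 0.0
```

Emit:
drive_tool:
  deltas:
    - {"gripper": 120,"offset": [-0.0565,-0.1487,0.0133],"angular": [0,0,0.056]}
    - {"gripper": 120,"offset": [-0.0565,-0.1487,0.0133],"angular": [0,0,0.056]}
    - {"gripper": 120,"offset": [-0.0565,-0.1487,0.0133],"angular": [0,0,0.056]}
    - {"gripper": 120,"offset": [-0.0565,-0.1487,0.0133],"angular": [0,0,0.056]}

```text
t: 1.7
eef_pos: [0.5016, 0.0855, 0.2871]
tool_rot: [-0.0, 0.199, 0.98, -0.001]
contact_force: [-0.4, 0.3, -0.2]
gripper_width: 0.529
grasp_force: 0.0
```

Emit:
drive_tool:
  deltas:
    - {"gripper": 120,"offset": [-0.063,-0.1461,0.0133],"angular": [0,0,0.056]}
    - {"gripper": 120,"offset": [-0.063,-0.1461,0.0133],"angular": [0,0,0.056]}
    - {"gripper": 120,"offset": [-0.063,-0.1461,0.0133],"angular": [0,0,0.056]}
    - {"gripper": 120,"offset": [-0.063,-0.1461,0.0133],"angular": [0,0,0.056]}

```text
t: 2.1
eef_pos: [0.5037, -0.0728, 0.2741]
tool_rot: [-0.0, 0.221, 0.975, -0.001]
contact_force: [0.3, 0.6, 0.2]
gripper_width: 0.53
grasp_force: 0.0
```

Emit:
drive_tool:
  deltas:
    - {"gripper": 120,"offset": [-0.0694,-0.1432,0.0133],"angular": [0,0,0.056]}
    - {"gripper": 120,"offset": [-0.0694,-0.1432,0.0133],"angular": [0,0,0.056]}
    - {"gripper": 120,"offset": [-0.0694,-0.1432,0.0133],"angular": [0,0,0.056]}
    - {"gripper": 120,"offset": [-0.0694,-0.1432,0.0133],"angular": [0,0,0.056]}

```text
t: 2.5
eef_pos: [0.5058, -0.2318, 0.2608]
tool_rot: [0.0, 0.242, 0.97, -0.001]
contact_force: [-0.3, 0.1, 0.8]
gripper_width: 0.53
grasp_force: 0.0
```

```bash
python3 - <<'E'
from h import *
p=pk(152.4)
plan([(*p,.16,152.4,120),(*p,.118,152.4,120)])
a=optics.read_camera('scene');b=optics.read_camera('top')
crop(a,60,150,360,450,1.3,'x.png');A=cv2.imread('pics/x.png');crop(b,330,115,540,315,1.95,'x.png');B=cv2.imread('pics/x.png')
cv2.imwrite('pics/p1.png',np.hstack([A[:390],B[:390]]))
E
```

```text
t 2.5 at [ 0.5058 -0.2318  0.2608] yaw 152.03 tz [-3.0e-04 -2.7e-03 -1.0e+00] q7 1.57 w 0.53 F [-0.3  0.1  0.8]
  off [0.0015, 0.0046, 0.1008] ang [-0.003, 0.001, -0.008] g 120 rows 3
 -> [ 0.5066 -0.2272  0.16  ] 152.4
  off [0.0, 0.0, 0.042] ang [0.0, 0.0, 0.0] g 120 rows 1
 -> [ 0.5066 -0.2272  0.118 ] 152.4
```

View pics/p1.png

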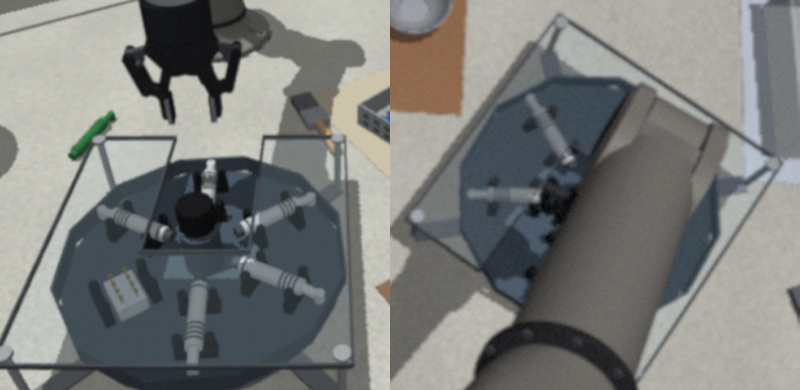

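The view shows the gripper over the slot with the handpiece beneath it, and the other four handpieces and bur block are unchanged. I'll go down and grip.

Emit:
drive_tool:
  deltas:
    - {"gripper": 120,"offset": [0.0015,0.0046,0.1],"angular": [0,0,-0.008]}
    - {"gripper": 120,"offset": [0.0015,0.0046,0.1],"angular": [0,0,-0.008]}
    - {"gripper": 120,"offset": [0.0015,0.0046,0.1],"angular": [0,0,-0.008]}
    - {"gripper": 120,"offset": [0.0015,0.0046,0.1],"angular": [0,0,-0.008]}

```text
t: 3.0
eef_pos: [0.5077, -0.2201, 0.1612]
tool_rot: [-0.001, 0.234, 0.972, 0.0]
contact_force: [0.1, -1.0, 1.1]
gripper_width: 0.528
grasp_force: 0.0
```

Emit:
drive_tool:
  deltas:
    - {"gripper": 120,"offset": [0,0,0.02],"angular": [0,0,0]}
    - {"gripper": 120,"offset": [0,0,0.042],"angular": [0,0,0]}
    - {"gripper": 120,"offset": [0,0,0.042],"angular": [0,0,0]}

```text
t: 3.3
eef_pos: [0.5079, -0.2213, 0.1199]
tool_rot: [0.0, 0.235, 0.972, 0.0]
contact_force: [-0.4, -0.1, 0.5]
gripper_width: 0.527
grasp_force: 0.0
```

Emit:
drive_tool:
  deltas:
    - {"gripper": 255,"offset": [0,0,0],"angular": [0,0,0]}
    - {"gripper": 255,"offset": [0,0,0],"angular": [0,0,0]}
    - {"gripper": 255,"offset": [0,0,0],"angular": [0,0,0]}
    - {"gripper": 255,"offset": [0,0,0],"angular": [0,0,0]}
    - {"gripper": 255,"offset": [0,0,0],"angular": [0,0,0]}

```text
t: 3.8
eef_pos: [0.5085, -0.2227, 0.1215]
tool_rot: [0.002, 0.236, 0.972, 0.0]
contact_force: [-2.4, 0.2, 8.8]
gripper_width: 0.223
grasp_force: 38.2
```

```bash
python3 - <<'E'
from h import *
p=pk(152.4);n=cas(0,.092)
plan([(*p,.22,152.4,255),(*n,.20,190.4,255),(*n,.12,190.4,255),(*n,.090,190.4,255)])
b=optics.read_camera('scene')
crop(b,60,130,360,430,2,'p2.png')
E
```

```text
t 3.8 at [ 0.5085 -0.2227  0.1215] yaw 152.73 tz [ 3.6e-03 -5.0e-04 -1.0e+00] q7 1.67 w 0.223 F [-2.4  0.2  8.8]
  off [-0.0007, -0.0048, -0.0985] ang [0.002, 0.004, 0.007] g 255 rows 3
 -> [ 0.5066 -0.2272  0.22  ] 152.4
  off [0.0978, 0.1545, 0.0067] ang [0.0, 0.0, -0.281] g 255 rows 5
  off [0.0616, 0.1722, 0.0067] ang [0.0, 0.0, -0.281] g 255 rows 5
  off [0.0223, 0.1815, 0.0067] ang [0.0, 0.0, -0.281] g 255 rows 5
 -> [0.4612 0.3195 0.2   ] 190.4
  off [0.0, 0.0, 0.08] ang [0.0, 0.0, 0.0] g 255 rows 2
 -> [0.4612 0.3195 0.12  ] 190.4
  off [0.0, 0.0, 0.03] ang [0.0, 0.0, 0.0] g 255 rows 1
 -> [0.4612 0.3195 0.09  ] 190.4
```

View pics/p2.png

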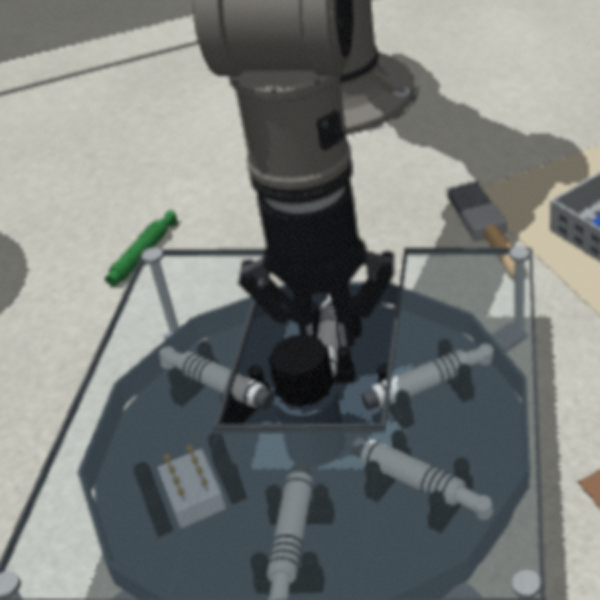

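Emit:
drive_tool:
  deltas:
    - {"gripper": 255,"offset": [0,0,-0.03],"angular": [0,0,0]}
    - {"gripper": 255,"offset": [0,0,-0.06],"angular": [0,0,0]}
    - {"gripper": 255,"offset": [0,0,-0.1],"angular": [0,0,0]}
    - {"gripper": 255,"offset": [0,0,-0.1],"angular": [0,0,0]}
    - {"gripper": 255,"offset": [0,0,-0.1],"angular": [0,0,0]}

```text
t: 4.35
eef_pos: [0.5081, -0.2222, 0.221]
tool_rot: [0.002, 0.235, 0.972, 0.0]
contact_force: [0.9, 0.9, -1.1]
gripper_width: 0.215
grasp_force: 38.9
```

```bash
python3 - <<'E'
from h import *
n=cas(0,.092)
plan([(*n,.20,190.4,255)])
E
```

```text
t 4.35 at [ 0.5081 -0.2222  0.221 ] yaw 152.77 tz [ 4.1e-03 -3.0e-04 -1.0e+00] q7 1.6 w 0.215 F [ 0.9  0.9 -1.1]
  off [0.0965, 0.1534, 0.0069] ang [0.0, 0.002, -0.279] g 255 rows 5
  off [0.0609, 0.1707, 0.007] ang [0.0, 0.002, -0.279] g 255 rows 5
  off [0.0224, 0.1798, 0.007] ang [0.0, 0.002, -0.279] g 255 rows 5
 -> [0.4612 0.3195 0.2   ] 190.4
```

Emit:
drive_tool:
  deltas:
    - {"gripper": 255,"offset": [0.0965,0.1535,0.007],"angular": [0,0.002,-0.279]}
    - {"gripper": 255,"offset": [0.0965,0.1535,0.007],"angular": [0,0.002,-0.279]}
    - {"gripper": 255,"offset": [0.0965,0.1535,0.007],"angular": [0,0.002,-0.279]}
    - {"gripper": 255,"offset": [0.0965,0.1535,0.007],"angular": [0,0.002,-0.279]}
    - {"gripper": 255,"offset": [0.0965,0.1535,0.007],"angular": [0,0.002,-0.279]}

```text
t: 4.85
eef_pos: [0.4906, -0.0361, 0.2108]
tool_rot: [-0.002, 0.124, 0.992, 0.001]
contact_force: [0.8, -0.4, -0.7]
gripper_width: 0.215
grasp_force: 38.9
```

Emit:
drive_tool:
  deltas:
    - {"gripper": 255,"offset": [0.061,0.1705,0.007],"angular": [0,0.002,-0.279]}
    - {"gripper": 255,"offset": [0.061,0.1705,0.007],"angular": [0,0.002,-0.279]}
    - {"gripper": 255,"offset": [0.061,0.1705,0.007],"angular": [0,0.002,-0.279]}
    - {"gripper": 255,"offset": [0.061,0.1705,0.007],"angular": [0,0.002,-0.279]}
    - {"gripper": 255,"offset": [0.061,0.1705,0.007],"angular": [0,0.002,-0.279]}

```text
t: 5.35
eef_pos: [0.475, 0.1435, 0.2043]
tool_rot: [-0.002, 0.015, 1.0, 0.001]
contact_force: [-0.4, -0.0, -1.0]
gripper_width: 0.212
grasp_force: 38.9
```

Emit:
drive_tool:
  deltas:
    - {"gripper": 255,"offset": [0.0225,0.18,0.007],"angular": [0,0.002,-0.279]}
    - {"gripper": 255,"offset": [0.0225,0.18,0.007],"angular": [0,0.002,-0.279]}
    - {"gripper": 255,"offset": [0.0225,0.18,0.007],"angular": [0,0.002,-0.279]}
    - {"gripper": 255,"offset": [0.0225,0.18,0.007],"angular": [0,0.002,-0.279]}
    - {"gripper": 255,"offset": [0.0225,0.18,0.007],"angular": [0,0.002,-0.279]}

```text
t: 5.85
eef_pos: [0.459, 0.3239, 0.1975]
tool_rot: [-0.003, -0.094, 0.996, 0.001]
contact_force: [-0.2, -0.3, -1.3]
gripper_width: 0.216
grasp_force: 38.9
```

Emit:
drive_tool:
  deltas:
    - {"gripper": 255,"offset": [0,0,0],"angular": [0,0,0]}
    - {"gripper": 255,"offset": [0,0,0],"angular": [0,0,0]}

```text
t: 6.05
eef_pos: [0.4608, 0.3171, 0.1978]
tool_rot: [-0.003, -0.089, 0.996, -0.0]
contact_force: [-0.6, -0.9, -1.0]
gripper_width: 0.214
grasp_force: 38.9
```

```bash
python3 - <<'E'
from h import *
n=cas(0,.092)
plan([(*n,.12,190.4,255),(*n,.0895,190.4,255)])
b=optics.read_camera('scene')
crop(b,300,50,560,310,1.9,'x.png');A=cv2.imread('pics/x.png');b=optics.read_camera('top');print(proj('top',[*n,.15]),proj('scene',[*n,.15]))
crop(b,330,115,540,315,1.45,'x.png');B=cv2.imread('pics/x.png');B=np.vstack([B,0*B])[:A.shape[0]]
cv2.imwrite('pics/p3.png',np.hstack([A,B]))
E
```

```text
t 6.05 at [0.4608 0.3171 0.1978] yaw -169.74 tz [-0.0052 -0.0012 -1.    ] q7 1.09 w 0.214 F [-0.6 -0.9 -1. ]
  off [-0.0012, 0.0023, 0.0778] ang [-0.0, -0.007, -0.003] g 255 rows 2
 -> [0.4612 0.3195 0.12  ] 190.4
  off [0.0, 0.0, 0.0305] ang [0.0, 0.0, 0.0] g 255 rows 1
 -> [0.4612 0.3195 0.0895] 190.4
[[194.88160247 243.46609119]] [[434.59684744 165.2604154 ]]
```

View pics/p3.png

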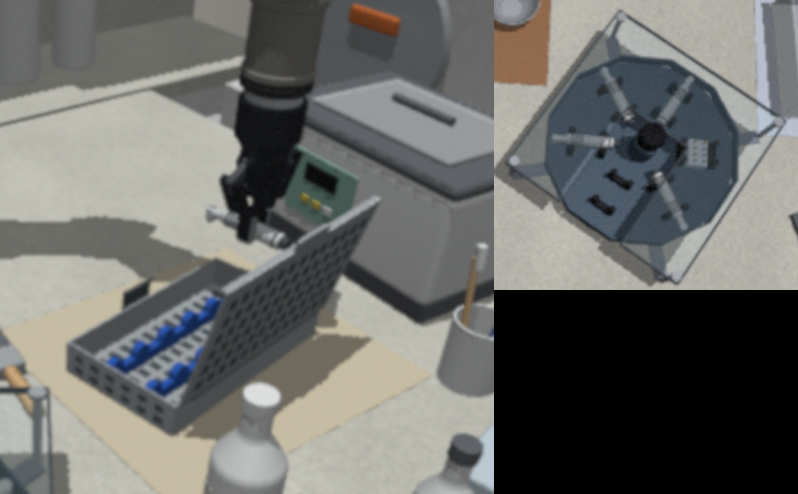

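Held level by the body, head towards the front. The free notches at the left end are beneath it, so I'll lower it.

Emit:
drive_tool:
  deltas:
    - {"gripper": 255,"offset": [-0.001,0.001,0.04],"angular": [0,-0.007,-0.003]}
    - {"gripper": 255,"offset": [-0.001,0.001,0.078],"angular": [0,-0.007,-0.003]}
    - {"gripper": 255,"offset": [-0.001,0.001,0.078],"angular": [0,-0.007,-0.003]}
    - {"gripper": 255,"offset": [-0.001,0.001,0.078],"angular": [0,-0.007,-0.003]}
    - {"gripper": 255,"offset": [-0.001,0.001,0.078],"angular": [0,-0.007,-0.003]}

```text
t: 6.65
eef_pos: [0.4618, 0.321, 0.1222]
tool_rot: [0.002, -0.092, 0.996, 0.002]
contact_force: [0.2, -0.6, -0.9]
gripper_width: 0.219
grasp_force: 38.8
```

Emit:
drive_tool:
  deltas:
    - {"gripper": 255,"offset": [0,0,0.01],"angular": [0,0,0]}
    - {"gripper": 255,"offset": [0,0,0.02],"angular": [0,0,0]}
    - {"gripper": 255,"offset": [0,0,0.029],"angular": [0,0,0]}
    - {"gripper": 255,"offset": [0,0,0.029],"angular": [0,0,0]}
    - {"gripper": 255,"offset": [0,0,0.029],"angular": [0,0,0]}

```text
t: 7.15
eef_pos: [0.4604, 0.3207, 0.0909]
tool_rot: [0.0, -0.092, 0.996, 0.0]
contact_force: [-0.5, -0.5, -0.8]
gripper_width: 0.22
grasp_force: 39.0
```

```bash
python3 - <<'E'
from h import *
n=cas(0,.092)
plan([(*n,.0885,190.4,255)])
E
```

```text
t 7.15 at [0.4604 0.3207 0.0909] yaw -169.44 tz [ 0.     0.001 -1.   ] q7 1.11 w 0.22 F [-0.5 -0.5 -0.8]
  off [-0.0006, -0.0013, 0.0024] ang [0.001, 0.0, 0.003] g 255 rows 1
 -> [0.4612 0.3195 0.0885] 190.4
```

Emit:
drive_tool:
  deltas:
    - {"gripper": 255,"offset": [0,-0.001,0.002],"angular": [0,0,0]}
    - {"gripper": 255,"offset": [0,-0.001,0.003],"angular": [0,0,0]}
    - {"gripper": 255,"offset": [0,-0.001,0.003],"angular": [0,0,0]}

```text
t: 7.45
eef_pos: [0.4609, 0.3202, 0.0895]
tool_rot: [0.001, -0.092, 0.996, 0.001]
contact_force: [-2.6, -1.3, 10.4]
gripper_width: 0.221
grasp_force: 40.0
```

Emit:
drive_tool:
  deltas:
    - {"gripper": 255,"offset": [0,0,0.001],"angular": [0,0,0]}
    - {"gripper": 255,"offset": [0,0,0.002],"angular": [0,0,0]}
    - {"gripper": 255,"offset": [0,0,0.002],"angular": [0,0,0]}

```text
t: 7.75
eef_pos: [0.4609, 0.3202, 0.0892]
tool_rot: [0.001, -0.092, 0.996, 0.001]
contact_force: [-8.3, -3.5, 27.8]
gripper_width: 0.218
grasp_force: 41.8
```

Emit:
drive_tool:
  deltas:
    - {"gripper": 255,"offset": [0,0,-0.004],"angular": [0,0,0]}
    - {"gripper": 160,"offset": [0,0,-0.004],"angular": [0,0,0]}
    - {"gripper": 160,"offset": [0,0,-0.004],"angular": [0,0,0]}
    - {"gripper": 160,"offset": [0,0,-0.004],"angular": [0,0,0]}
    - {"gripper": 160,"offset": [0,0,-0.004],"angular": [0,0,0]}

```text
t: 8.25
eef_pos: [0.4607, 0.3197, 0.0899]
tool_rot: [0.0, -0.092, 0.996, 0.001]
contact_force: [-0.1, -0.4, -0.3]
gripper_width: 0.374
grasp_force: 0.0
```

Emit:
drive_tool:
  deltas:
    - {"gripper": 160,"offset": [0,0,-0.04],"angular": [0,0,0]}
    - {"gripper": 160,"offset": [0,0,-0.08],"angular": [0,0,0]}
    - {"gripper": 160,"offset": [0,0,-0.12],"angular": [0,0,0]}
    - {"gripper": 160,"offset": [0,0,-0.12],"angular": [0,0,0]}
    - {"gripper": 160,"offset": [0,0,-0.12],"angular": [0,0,0]}

```text
t: 8.75
eef_pos: [0.461, 0.3199, 0.211]
tool_rot: [0.001, -0.092, 0.996, 0.001]
contact_force: [0.0, 0.3, -0.5]
gripper_width: 0.367
grasp_force: 0.0
```

```bash
cat > rk.py <<'E'
from h import *
# rack angle from dark-grey cross bars seen from top: report handpiece line fits mod 60
def rackang(img,show=True):
    """handpieces/bur block: bright grey blobs within annulus r 45..170 at z .062"""
    g=cv2.cvtColor(img,cv2.COLOR_BGR2GRAY);hsv=cv2.cvtColor(img,cv2.COLOR_BGR2HSV)
    m=((g>125)&(hsv[...,1]<60)).astype(np.uint8);ys,xs=np.nonzero(m)
    P=onz('top',np.c_[xs,ys],.062)[:,:2];r=np.hypot(*(P-AX).T)
    k=np.zeros_like(m);ok=(r>.04)&(r<.17);k[ys[ok],xs[ok]]=1
    n,lab,st,ce=cv2.connectedComponentsWithStats(k,connectivity=8)
    for i in range(1,n):
        if st[i,4]<25: continue
        y,x=np.nonzero(lab==i);Q=onz('top',np.c_[x,y],.062)[:,:2];C=Q.mean(0);v=np.linalg.svd(Q-C)[2][0]
        a=np.degrees(np.arctan2(*(C-AX)[::-1]))%360;b=np.degrees(np.arctan2(v[1],v[0]))%180
        pr=(Q-C)@v
        print('blob',st[i,4],'px',ce[i].round(),'C',C.round(4),'pos ang',a.round(1),'r',np.hypot(*(C-AX)).round(3),'axis',b.round(1),'len',np.ptp(pr).round(3))
if __name__=='__main__':
    rackang(optics.read_camera('top'))
E
python3 - <<'E'
from rk import *
b=optics.read_camera('top');rackang(b)
plan([(.5,.0,.26,190.4,120),(*AX,.26,150,120),(*AX,.26,90,120)])
s=optics.read_camera('scene');crop(s,300,50,560,310,1.9,'p4.png')
E
```

```text
blob 73 px [404. 212.] C [ 0.6012 -0.1987] pos ang 86.8 r 0.076 axis 86.9 len 0.051
blob 79 px [469. 220.] C [ 0.5913 -0.3717] pos ang 266.6 r 0.097 axis 176.1 len 0.041
blob 29 px [449. 247.] C [ 0.5129 -0.3194] pos ang 208.1 r 0.095 axis 25.8 len 0.027
t 8.8 at [0.4603 0.3195 0.2098] yaw -169.44 tz [ 3.0e-04  1.3e-03 -1.0e+00] q7 1.09 w 0.373 F [-0.   0.   0.4]
  off [0.0098, -0.1606, -0.0253] ang [0.001, 0.0, 0.002] g 120 rows 4
  off [0.0095, -0.1607, -0.0252] ang [0.001, 0.0, 0.002] g 120 rows 4
 -> [0.5  0.   0.26] 190.4
  off [-0.0229, -0.1438, 0.0] ang [0.0, 0.0, 0.449] g 120 rows 4
  off [-0.0712, -0.127, 0.0] ang [0.0, 0.0, 0.449] g 120 rows 4
 -> [ 0.597  -0.2745  0.26  ] 150
  off [0.0, 0.0, 0.0] ang [0.0, 0.0, 0.667] g 120 rows 4
  off [0.0, 0.0, 0.0] ang [0.0, 0.0, 0.667] g 120 rows 4
 -> [ 0.597  -0.2745  0.26  ] 90
```

View pics/p4.png

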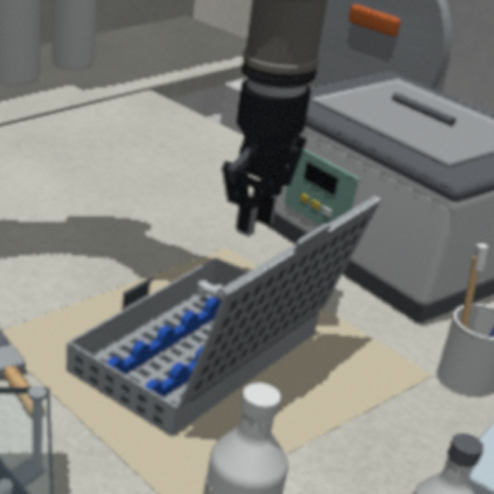

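```bash
python3 - <<'E'
from h import *
print('bottle',onz('top',[[313,139]],.19),'lidtop',onz('top',[[225,185]],.2))
plan([(.5,.0,.26,165,30),(*AX,.26,115,30),(*AX,.178,115,30)])
E
```

```text
bottle [[0.73392755 0.05121876 0.19      ]] lidtop [[0.59774412 0.25189233 0.2       ]]
t 8.85 at [0.46   0.3192 0.2091] yaw -169.44 tz [-8.e-04  3.e-04 -1.e+00] q7 1.09 w 0.374 F [-0.2 -0.2  0.5]
  off [0.0096, -0.1605, -0.0255] ang [0.0, -0.001, 0.284] g 30 rows 4
  off [-0.0262, -0.1587, -0.0255] ang [0.0, -0.001, 0.284] g 30 rows 4
 -> [0.5  0.   0.26] 165
  off [-0.0824, -0.12, 0.0] ang [0.0, 0.0, 0.556] g 30 rows 4
  off [-0.1254, -0.074, 0.0] ang [0.0, 0.0, 0.556] g 30 rows 4
 -> [ 0.597  -0.2745  0.26  ] 115
  off [0.0, 0.0, 0.082] ang [0.0, 0.0, 0.0] g 30 rows 2
 -> [ 0.597  -0.2745  0.178 ] 115
```

Emit:
drive_tool:
  deltas:
    - {"gripper": 120,"offset": [0.0096,-0.1605,-0.0255],"angular": [0,0,0.284]}
    - {"gripper": 120,"offset": [0.0096,-0.1605,-0.0255],"angular": [0,0,0.284]}
    - {"gripper": 120,"offset": [0.0096,-0.1605,-0.0255],"angular": [0,0,0.284]}
    - {"gripper": 120,"offset": [0.0096,-0.1605,-0.0255],"angular": [0,0,0.284]}

```text
t: 9.25
eef_pos: [0.4806, 0.1538, 0.2347]
tool_rot: [-0.001, 0.023, 1.0, -0.001]
contact_force: [0.2, -0.1, -0.3]
gripper_width: 0.532
grasp_force: 0.0
```

Emit:
drive_tool:
  deltas:
    - {"gripper": 30,"offset": [-0.0262,-0.1587,-0.0255],"angular": [0,0,0.284]}
    - {"gripper": 30,"offset": [-0.0262,-0.1587,-0.0255],"angular": [0,0,0.284]}
    - {"gripper": 30,"offset": [-0.0262,-0.1587,-0.0255],"angular": [0,0,0.284]}
    - {"gripper": 30,"offset": [-0.0262,-0.1587,-0.0255],"angular": [0,0,0.284]}

```text
t: 9.65
eef_pos: [0.5005, -0.0052, 0.2605]
tool_rot: [0.0, 0.134, 0.991, -0.0]
contact_force: [-0.1, 0.7, 0.6]
gripper_width: 0.884
grasp_force: 0.0
```

Emit:
drive_tool:
  deltas:
    - {"gripper": 30,"offset": [-0.0824,-0.12,0],"angular": [0,0,0.556]}
    - {"gripper": 30,"offset": [-0.0824,-0.12,0],"angular": [0,0,0.556]}
    - {"gripper": 30,"offset": [-0.0824,-0.12,0],"angular": [0,0,0.556]}
    - {"gripper": 30,"offset": [-0.0824,-0.12,0],"angular": [0,0,0.556]}

```text
t: 10.05
eef_pos: [0.5496, -0.143, 0.2597]
tool_rot: [0.001, 0.347, 0.938, -0.001]
contact_force: [-0.6, 0.5, -0.3]
gripper_width: 0.881
grasp_force: 0.0
```

Emit:
drive_tool:
  deltas:
    - {"gripper": 30,"offset": [-0.1254,-0.074,0],"angular": [0,0,0.556]}
    - {"gripper": 30,"offset": [-0.1254,-0.074,0],"angular": [0,0,0.556]}
    - {"gripper": 30,"offset": [-0.1254,-0.074,0],"angular": [0,0,0.556]}
    - {"gripper": 30,"offset": [-0.1254,-0.074,0],"angular": [0,0,0.556]}
    - {"gripper": 30,"offset": [-0.1254,-0.074,0],"angular": [0,0,0.556]}

```text
t: 10.55
eef_pos: [0.5974, -0.274, 0.2584]
tool_rot: [-0.002, 0.538, 0.843, 0.0]
contact_force: [-0.4, 0.4, 0.3]
gripper_width: 0.882
grasp_force: 0.0
```

Emit:
drive_tool:
  deltas:
    - {"gripper": 30,"offset": [0,0,0],"angular": [0,0,0]}
    - {"gripper": 30,"offset": [0,0,0],"angular": [0,0,0]}
    - {"gripper": 30,"offset": [0,0,0],"angular": [0,0,0]}

```text
t: 10.85
eef_pos: [0.5978, -0.2725, 0.2603]
tool_rot: [-0.0, 0.537, 0.844, 0.001]
contact_force: [0.7, 0.3, -0.1]
gripper_width: 0.887
grasp_force: 0.0
```

```bash
python3 - <<'E'
from h import *
plan([(*AX,.178,115,30)])
E
```

```text
t 10.85 at [ 0.5978 -0.2725  0.2603] yaw 115.09 tz [ 8.0e-04  2.7e-03 -1.0e+00] q7 1.06 w 0.887 F [ 0.7  0.3 -0.1]
  off [-0.0016, -0.0017, 0.0823] ang [0.002, -0.003, 0.002] g 30 rows 2
 -> [ 0.597  -0.2745  0.178 ] 115
```

Emit:
drive_tool:
  deltas:
    - {"gripper": 30,"offset": [0,0,0.04],"angular": [0,0,0]}
    - {"gripper": 30,"offset": [0,0,0.082],"angular": [0,0,0]}
    - {"gripper": 30,"offset": [0,0,0.082],"angular": [0,0,0]}
    - {"gripper": 30,"offset": [0,0,0.082],"angular": [0,0,0]}

```text
t: 11.25
eef_pos: [0.5976, -0.2736, 0.1789]
tool_rot: [-0.001, 0.537, 0.843, 0.001]
contact_force: [1.1, -0.1, 0.9]
gripper_width: 0.877
grasp_force: 0.0
```

Emit:
drive_tool:
  deltas:
    - {"gripper": 255,"offset": [0,0,0],"angular": [0,0,0]}
    - {"gripper": 255,"offset": [0,0,0],"angular": [0,0,0]}
    - {"gripper": 255,"offset": [0,0,0],"angular": [0,0,0]}
    - {"gripper": 255,"offset": [0,0,0],"angular": [0,0,0]}

```text
t: 11.65
eef_pos: [0.5939, -0.2778, 0.1813]
tool_rot: [-0.001, 0.539, 0.842, -0.001]
contact_force: [-13.9, -2.6, 13.0]
gripper_width: 0.503
grasp_force: 40.7
```

Emit:
drive_tool:
  deltas:
    - {"gripper": 255,"offset": [0,0,0],"angular": [0,0,-0.133]}
    - {"gripper": 255,"offset": [0,0,0],"angular": [0,0,-0.266]}
    - {"gripper": 255,"offset": [0,0,0],"angular": [0,0,-0.4]}
    - {"gripper": 255,"offset": [0,0,0],"angular": [0,0,-0.533]}
    - {"gripper": 255,"offset": [0,0,0],"angular": [0,0,-0.667]}

```text
t: 12.15
eef_pos: [0.595, -0.2769, 0.1813]
tool_rot: [-0.001, 0.3, 0.954, -0.0]
contact_force: [-11.1, -0.8, 12.2]
gripper_width: 0.502
grasp_force: 40.4
```

Emit:
drive_tool:
  deltas:
    - {"gripper": 255,"offset": [0,0,0],"angular": [0,0,-0.133]}
    - {"gripper": 255,"offset": [0,0,0],"angular": [0,0,-0.266]}
    - {"gripper": 255,"offset": [0,0,0],"angular": [0,0,-0.4]}
    - {"gripper": 255,"offset": [0,0,0],"angular": [0,0,-0.533]}
    - {"gripper": 255,"offset": [0,0,0],"angular": [0,0,-0.667]}

```text
t: 12.65
eef_pos: [0.5955, -0.2756, 0.1813]
tool_rot: [-0.001, 0.043, 0.999, 0.0]
contact_force: [-11.3, 2.5, 13.0]
gripper_width: 0.504
grasp_force: 40.6
```

Emit:
drive_tool:
  deltas:
    - {"gripper": 255,"offset": [0,0,0],"angular": [0,0,0]}
    - {"gripper": 255,"offset": [0,0,0],"angular": [0,0,0]}
    - {"gripper": 30,"offset": [0,0,0],"angular": [0,0,0]}
    - {"gripper": 30,"offset": [0,0,0],"angular": [0,0,0]}
    - {"gripper": 30,"offset": [0,0,0],"angular": [0,0,0]}

```text
t: 13.15
eef_pos: [0.5984, -0.2741, 0.1794]
tool_rot: [0.001, 0.044, 0.999, 0.001]
contact_force: [0.0, 1.0, -0.5]
gripper_width: 0.884
grasp_force: 0.0
```

Emit:
drive_tool:
  deltas:
    - {"gripper": 30,"offset": [0,0,-0.04],"angular": [0,0,0]}
    - {"gripper": 30,"offset": [0,0,-0.082],"angular": [0,0,0]}
    - {"gripper": 30,"offset": [0,0,-0.082],"angular": [0,0,0]}
    - {"gripper": 30,"offset": [0,0,-0.082],"angular": [0,0,0]}

```text
t: 13.55
eef_pos: [0.5984, -0.2743, 0.2619]
tool_rot: [0.002, 0.044, 0.999, 0.0]
contact_force: [0.0, 0.6, -1.0]
gripper_width: 0.882
grasp_force: 0.0
```

```bash
python3 - <<'E'
from rk import *
b=optics.read_camera('top');rackang(b)
p=pk(147)
plan([(*p,.26,147,120),(*p,.118,147,120)])
s=optics.read_camera('scene');crop(s,60,130,360,430,2,'p5.png')
E
```

```text
blob 25 px [417. 184.] C [ 0.6823 -0.2311] pos ang 27.0 r 0.096 axis 26.8 len 0.026
blob 27 px [397. 211.] C [ 0.6016 -0.1808] pos ang 87.2 r 0.094 axis 89.5 len 0.027
t 13.6 at [ 0.5976 -0.2739  0.2604] yaw 175.0 tz [ 0.0012  0.0017 -1.    ] q7 1.95 w 0.884 F [ 0.2  0.3 -0.5]
  off [0.0907, 0.0472, 0.0004] ang [0.003, 0.001, 0.622] g 120 rows 4
 -> [ 0.5115 -0.2189  0.26  ] 147
  off [0.0, 0.0, 0.142] ang [0.0, 0.0, 0.0] g 120 rows 4
 -> [ 0.5115 -0.2189  0.118 ] 147
```

View pics/p5.png

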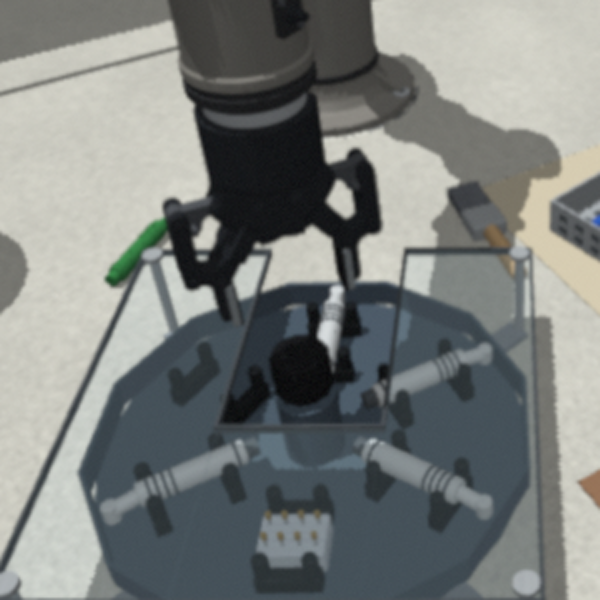

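Turn worked: a handpiece lies in the slot, and the pockets sit at 147° (slot direction 147.5°). Next I pick it.

Emit:
drive_tool:
  deltas:
    - {"gripper": 120,"offset": [0.0922,0.046,0],"angular": [0,0,0.622]}
    - {"gripper": 120,"offset": [0.0922,0.046,0],"angular": [0,0,0.622]}
    - {"gripper": 120,"offset": [0.0922,0.046,0],"angular": [0,0,0.622]}
    - {"gripper": 120,"offset": [0.0922,0.046,0],"angular": [0,0,0.622]}
    - {"gripper": 120,"offset": [0.0922,0.046,0],"angular": [0,0,0.622]}

```text
t: 14.15
eef_pos: [0.5091, -0.2196, 0.2593]
tool_rot: [-0.001, 0.284, 0.959, 0.001]
contact_force: [-0.3, -0.0, 0.5]
gripper_width: 0.529
grasp_force: 0.0
```

Emit:
drive_tool:
  deltas:
    - {"gripper": 120,"offset": [0,0,0.04],"angular": [0,0,0]}
    - {"gripper": 120,"offset": [0,0,0.08],"angular": [0,0,0]}
    - {"gripper": 120,"offset": [0,0,0.11],"angular": [0,0,0]}
    - {"gripper": 120,"offset": [0,0,0.142],"angular": [0,0,0]}
    - {"gripper": 120,"offset": [0,0,0.142],"angular": [0,0,0]}

```text
t: 14.65
eef_pos: [0.5072, -0.219, 0.1141]
tool_rot: [-0.004, 0.283, 0.959, 0.001]
contact_force: [-1.5, 1.1, 0.5]
gripper_width: 0.532
grasp_force: 0.0
```

Emit:
drive_tool:
  deltas:
    - {"gripper": 120,"offset": [0,0,0],"angular": [0,0,0]}
    - {"gripper": 255,"offset": [0,0,0],"angular": [0,0,0]}
    - {"gripper": 255,"offset": [0,0,0],"angular": [0,0,0]}
    - {"gripper": 255,"offset": [0,0,0],"angular": [0,0,0]}
    - {"gripper": 255,"offset": [0,0,0],"angular": [0,0,0]}

```text
t: 15.15
eef_pos: [0.5108, -0.2206, 0.1201]
tool_rot: [0.002, 0.284, 0.959, 0.001]
contact_force: [-0.8, -1.0, 7.0]
gripper_width: 0.224
grasp_force: 39.3
```

Emit:
drive_tool:
  deltas:
    - {"gripper": 255,"offset": [0,0,-0.03],"angular": [0,0,0]}
    - {"gripper": 255,"offset": [0,0,-0.06],"angular": [0,0,0]}
    - {"gripper": 255,"offset": [0,0,-0.1],"angular": [0,0,0]}
    - {"gripper": 255,"offset": [0,0,-0.1],"angular": [0,0,0]}
    - {"gripper": 255,"offset": [0,0,-0.1],"angular": [0,0,0]}

```text
t: 15.65
eef_pos: [0.5103, -0.2201, 0.2197]
tool_rot: [0.002, 0.284, 0.959, 0.001]
contact_force: [-0.8, 1.3, -1.7]
gripper_width: 0.216
grasp_force: 39.5
```

```bash
sed -i 's/AX=np.array(.*);CC/AX=np.array([.5955,-.2755]);CC/' h.py; python3 - <<'E'
from h import *
n=cas(0,.046)
plan([(*n,.20,190.4,255),(*n,.12,190.4,255)])
E
```

```text
t 15.65 at [ 0.5103 -0.2201  0.2197] yaw 147.02 tz [ 0.0037  0.0015 -1.    ] q7 1.48 w 0.216 F [-0.8  1.3 -1.7]
  off [0.1011, 0.1308, 0.0068] ang [0.001, 0.001, -0.321] g 255 rows 4
  off [0.0652, 0.1519, 0.0067] ang [0.001, 0.001, -0.321] g 255 rows 4
  off [0.0252, 0.1634, 0.0067] ang [0.001, 0.001, -0.321] g 255 rows 4
 -> [0.4695 0.2742 0.2   ] 190.4
  off [0.0, 0.0, 0.08] ang [0.0, 0.0, 0.0] g 255 rows 2
 -> [0.4695 0.2742 0.12  ] 190.4
```

Emit:
drive_tool:
  deltas:
    - {"gripper": 255,"offset": [0.101,0.131,0.0068],"angular": [0.001,0.001,-0.321]}
    - {"gripper": 255,"offset": [0.101,0.131,0.0068],"angular": [0.001,0.001,-0.321]}
    - {"gripper": 255,"offset": [0.101,0.131,0.0068],"angular": [0.001,0.001,-0.321]}
    - {"gripper": 255,"offset": [0.101,0.131,0.0068],"angular": [0.001,0.001,-0.321]}
    - {"gripper": 255,"offset": [0.101,0.131,0.0068],"angular": [0.001,0.001,-0.321]}

```text
t: 16.15
eef_pos: [0.4954, -0.0516, 0.2105]
tool_rot: [-0.002, 0.158, 0.987, 0.001]
contact_force: [-0.6, 0.5, -0.6]
gripper_width: 0.216
grasp_force: 39.5
```

Emit:
drive_tool:
  deltas:
    - {"gripper": 255,"offset": [0.065,0.152,0.0068],"angular": [0.001,0.001,-0.321]}
    - {"gripper": 255,"offset": [0.065,0.152,0.0068],"angular": [0.001,0.001,-0.321]}
    - {"gripper": 255,"offset": [0.065,0.152,0.0068],"angular": [0.001,0.001,-0.321]}
    - {"gripper": 255,"offset": [0.065,0.152,0.0068],"angular": [0.001,0.001,-0.321]}
    - {"gripper": 255,"offset": [0.065,0.152,0.0068],"angular": [0.001,0.001,-0.321]}

```text
t: 16.65
eef_pos: [0.4827, 0.1116, 0.2044]
tool_rot: [-0.001, 0.034, 0.999, 0.0]
contact_force: [0.2, -0.5, -0.1]
gripper_width: 0.215
grasp_force: 39.5
```

Emit:
drive_tool:
  deltas:
    - {"gripper": 255,"offset": [0.025,0.1634,0.0068],"angular": [0.001,0.001,-0.321]}
    - {"gripper": 255,"offset": [0.025,0.1634,0.0068],"angular": [0.001,0.001,-0.321]}
    - {"gripper": 255,"offset": [0.025,0.1634,0.0068],"angular": [0.001,0.001,-0.321]}
    - {"gripper": 255,"offset": [0.025,0.1634,0.0068],"angular": [0.001,0.001,-0.321]}
    - {"gripper": 255,"offset": [0.025,0.1634,0.0068],"angular": [0.001,0.001,-0.321]}

```text
t: 17.15
eef_pos: [0.47, 0.2753, 0.1979]
tool_rot: [-0.001, -0.091, 0.996, -0.0]
contact_force: [-0.2, 0.2, 0.0]
gripper_width: 0.219
grasp_force: 39.6
```

Emit:
drive_tool:
  deltas:
    - {"gripper": 255,"offset": [0,0,0.02],"angular": [0,0,0]}
    - {"gripper": 255,"offset": [0,0,0.05],"angular": [0,0,0]}
    - {"gripper": 255,"offset": [0,0,0.08],"angular": [0,0,0]}
    - {"gripper": 255,"offset": [0,0,0.08],"angular": [0,0,0]}
    - {"gripper": 255,"offset": [0,0,0.08],"angular": [0,0,0]}

```text
t: 17.65
eef_pos: [0.4705, 0.2717, 0.1186]
tool_rot: [-0.001, -0.088, 0.996, -0.001]
contact_force: [0.3, -0.3, -0.4]
gripper_width: 0.214
grasp_force: 39.6
```

Emit:
drive_tool:
  deltas:
    - {"gripper": 255,"offset": [0,0,0],"angular": [0,0,0]}
    - {"gripper": 255,"offset": [0,0,0],"angular": [0,0,0]}

```text
t: 17.85
eef_pos: [0.4709, 0.2742, 0.1202]
tool_rot: [0.0, -0.09, 0.996, 0.001]
contact_force: [-0.3, 0.3, -0.4]
gripper_width: 0.22
grasp_force: 39.6
```

```bash
python3 - <<'E'
from h import *
n=cas(0,.046)
plan([(*n,.0885,190.4,255)])
E
```

```text
t 17.85 at [0.4709 0.2742 0.1202] yaw -169.72 tz [ 3.0e-04  1.3e-03 -1.0e+00] q7 1.15 w 0.22 F [-0.3  0.3 -0.4]
  off [0.0014, 0.0002, 0.0317] ang [0.002, 0.001, -0.003] g 255 rows 1
 -> [0.4695 0.2742 0.0885] 190.4
```

Emit:
drive_tool:
  deltas:
    - {"gripper": 255,"offset": [0.001,0,0.01],"angular": [0,0,0]}
    - {"gripper": 255,"offset": [0.001,0,0.02],"angular": [0,0,0]}
    - {"gripper": 255,"offset": [0.001,0,0.027],"angular": [0,0,0]}
    - {"gripper": 255,"offset": [0.001,0,0.031],"angular": [0,0,0]}
    - {"gripper": 255,"offset": [0.001,0,0.031],"angular": [0,0,0]}

```text
t: 18.35
eef_pos: [0.4682, 0.2739, 0.088]
tool_rot: [-0.002, -0.09, 0.996, -0.0]
contact_force: [-5.6, -2.7, 12.3]
gripper_width: 0.216
grasp_force: 41.1
```

Emit:
drive_tool:
  deltas:
    - {"gripper": 255,"offset": [0,0,0.001],"angular": [0,0,0]}
    - {"gripper": 255,"offset": [0,0,0.001],"angular": [0,0,0]}

```text
t: 18.55
eef_pos: [0.4682, 0.2739, 0.0879]
tool_rot: [-0.002, -0.09, 0.996, -0.0]
contact_force: [-7.4, -4.0, 22.7]
gripper_width: 0.22
grasp_force: 42.0
```

Seated at the expected height. Release, lift, and plan the next turn.

Emit:
drive_tool:
  deltas:
    - {"gripper": 255,"offset": [0,0,-0.002],"angular": [0,0,0]}
    - {"gripper": 160,"offset": [0,0,-0.002],"angular": [0,0,0]}
    - {"gripper": 160,"offset": [0,0,-0.002],"angular": [0,0,0]}
    - {"gripper": 160,"offset": [0,0,-0.002],"angular": [0,0,0]}
    - {"gripper": 160,"offset": [0,0,-0.002],"angular": [0,0,0]}

```text
t: 19.05
eef_pos: [0.4688, 0.2741, 0.0884]
tool_rot: [-0.001, -0.09, 0.996, -0.0]
contact_force: [0.6, 0.7, 0.6]
gripper_width: 0.371
grasp_force: 0.0
```

Emit:
drive_tool:
  deltas:
    - {"gripper": 160,"offset": [0,0,-0.04],"angular": [0,0,0]}
    - {"gripper": 160,"offset": [0,0,-0.08],"angular": [0,0,0]}
    - {"gripper": 160,"offset": [0,0,-0.12],"angular": [0,0,0]}
    - {"gripper": 160,"offset": [0,0,-0.12],"angular": [0,0,0]}
    - {"gripper": 160,"offset": [0,0,-0.12],"angular": [0,0,0]}

```text
t: 19.55
eef_pos: [0.4694, 0.2743, 0.2094]
tool_rot: [-0.0, -0.09, 0.996, 0.001]
contact_force: [0.0, 0.2, -0.7]
gripper_width: 0.371
grasp_force: 0.0
```

```bash
python3 - <<'E'
from rk import *
b=optics.read_camera('top');rackang(b)
plan([(.5,.0,.26,160,30),(*AX,.26,115,30)])
E
```

```text
blob 25 px [397. 211.] C [ 0.6033 -0.1809] pos ang 85.3 r 0.095 axis 85.0 len 0.029
blob 37 px [409. 212.] C [ 0.6005 -0.211 ] pos ang 85.6 r 0.065 axis 111.8 len 0.021
t 19.6 at [0.4687 0.2739 0.2083] yaw -169.66 tz [-2.2e-03 -3.0e-04 -1.0e+00] q7 1.14 w 0.372 F [ 0.6 -0.4 -0. ]
  off [0.0092, -0.1376, -0.0259] ang [-0.0, -0.001, 0.337] g 30 rows 4
  off [-0.0271, -0.1352, -0.0259] ang [-0.0, -0.001, 0.337] g 30 rows 4
 -> [0.5  0.   0.26] 160
  off [-0.092, -0.1131, 0.0] ang [0.0, 0.0, 0.5] g 30 rows 4
  off [-0.1283, -0.0693, 0.0] ang [0.0, 0.0, 0.5] g 30 rows 4
 -> [ 0.5955 -0.2755  0.26  ] 115
```

Emit:
drive_tool:
  deltas:
    - {"gripper": 120,"offset": [0.009,-0.1376,-0.026],"angular": [0,0,0.337]}
    - {"gripper": 120,"offset": [0.009,-0.1376,-0.026],"angular": [0,0,0.337]}
    - {"gripper": 120,"offset": [0.009,-0.1376,-0.026],"angular": [0,0,0.337]}
    - {"gripper": 120,"offset": [0.009,-0.1376,-0.026],"angular": [0,0,0.337]}

```text
t: 20.0
eef_pos: [0.4851, 0.1306, 0.2339]
tool_rot: [-0.002, 0.047, 0.999, -0.002]
contact_force: [0.2, -0.0, 0.3]
gripper_width: 0.529
grasp_force: 0.0
```

Emit:
drive_tool:
  deltas:
    - {"gripper": 30,"offset": [-0.027,-0.135,-0.026],"angular": [0,0,0.337]}
    - {"gripper": 30,"offset": [-0.027,-0.135,-0.026],"angular": [0,0,0.337]}
    - {"gripper": 30,"offset": [-0.027,-0.135,-0.026],"angular": [0,0,0.337]}
    - {"gripper": 30,"offset": [-0.027,-0.135,-0.026],"angular": [0,0,0.337]}

```text
t: 20.4
eef_pos: [0.5005, -0.0053, 0.2603]
tool_rot: [-0.001, 0.178, 0.984, -0.002]
contact_force: [-0.1, 0.4, -0.3]
gripper_width: 0.883
grasp_force: 0.0
```

Emit:
drive_tool:
  deltas:
    - {"gripper": 30,"offset": [-0.092,-0.113,0],"angular": [0,0,0.5]}
    - {"gripper": 30,"offset": [-0.092,-0.113,0],"angular": [0,0,0.5]}
    - {"gripper": 30,"offset": [-0.092,-0.113,0],"angular": [0,0,0.5]}
    - {"gripper": 30,"offset": [-0.092,-0.113,0],"angular": [0,0,0.5]}

```text
t: 20.8
eef_pos: [0.5487, -0.1429, 0.2594]
tool_rot: [-0.001, 0.367, 0.93, -0.002]
contact_force: [-0.3, 0.4, -0.7]
gripper_width: 0.881
grasp_force: 0.0
```

Emit:
drive_tool:
  deltas:
    - {"gripper": 30,"offset": [-0.128,-0.069,0],"angular": [0,0,0.5]}
    - {"gripper": 30,"offset": [-0.128,-0.069,0],"angular": [0,0,0.5]}
    - {"gripper": 30,"offset": [-0.128,-0.069,0],"angular": [0,0,0.5]}
    - {"gripper": 30,"offset": [-0.128,-0.069,0],"angular": [0,0,0.5]}
    - {"gripper": 30,"offset": [-0.128,-0.069,0],"angular": [0,0,0.5]}

```text
t: 21.3
eef_pos: [0.5959, -0.274, 0.2583]
tool_rot: [-0.002, 0.537, 0.843, -0.001]
contact_force: [0.0, 0.8, -1.1]
gripper_width: 0.876
grasp_force: 0.0
```

Emit:
drive_tool:
  deltas:
    - {"gripper": 30,"offset": [0,0,0],"angular": [0,0,0]}
    - {"gripper": 30,"offset": [0,0,0],"angular": [0,0,0]}
    - {"gripper": 30,"offset": [0,0,0],"angular": [0,0,0]}

```text
t: 21.6
eef_pos: [0.5962, -0.273, 0.2604]
tool_rot: [-0.001, 0.536, 0.844, -0.0]
contact_force: [-0.4, 0.4, -0.2]
gripper_width: 0.885
grasp_force: 0.0
```

```bash
python3 - <<'E'
from h import *
plan([(*AX,.178,115,30)])
E
```

```text
t 21.6 at [ 0.5962 -0.273   0.2604] yaw 115.14 tz [-1.9e-03  9.0e-04 -1.0e+00] q7 1.03 w 0.885 F [-0.4  0.4 -0.2]
  off [-0.0021, -0.0016, 0.0824] ang [-0.002, -0.002, 0.003] g 30 rows 2
 -> [ 0.5955 -0.2755  0.178 ] 115
```

Emit:
drive_tool:
  deltas:
    - {"gripper": 30,"offset": [-0.001,-0.001,0.04],"angular": [0,0,0]}
    - {"gripper": 30,"offset": [-0.002,-0.0015,0.082],"angular": [0,0,0]}
    - {"gripper": 30,"offset": [-0.002,-0.0015,0.082],"angular": [0,0,0]}
    - {"gripper": 30,"offset": [-0.002,-0.0015,0.082],"angular": [0,0,0]}

```text
t: 22.0
eef_pos: [0.5954, -0.2767, 0.1789]
tool_rot: [-0.001, 0.537, 0.844, -0.001]
contact_force: [0.3, -0.2, 0.6]
gripper_width: 0.88
grasp_force: 0.0
```

Emit:
drive_tool:
  deltas:
    - {"gripper": 255,"offset": [0,0,0],"angular": [0,0,0]}
    - {"gripper": 255,"offset": [0,0,0],"angular": [0,0,0]}
    - {"gripper": 255,"offset": [0,0,0],"angular": [0,0,0]}
    - {"gripper": 255,"offset": [0,0,0],"angular": [0,0,0]}

```text
t: 22.4
eef_pos: [0.5943, -0.279, 0.1811]
tool_rot: [-0.0, 0.538, 0.843, -0.001]
contact_force: [-6.6, -0.7, 9.5]
gripper_width: 0.503
grasp_force: 41.7
```

Emit:
drive_tool:
  deltas:
    - {"gripper": 255,"offset": [0,0,0],"angular": [0,0,-0.136]}
    - {"gripper": 255,"offset": [0,0,0],"angular": [0,0,-0.272]}
    - {"gripper": 255,"offset": [0,0,0],"angular": [0,0,-0.408]}
    - {"gripper": 255,"offset": [0,0,0],"angular": [0,0,-0.544]}
    - {"gripper": 255,"offset": [0,0,0],"angular": [0,0,-0.68]}

```text
t: 22.9
eef_pos: [0.5959, -0.2776, 0.1812]
tool_rot: [0.0, 0.294, 0.956, -0.0]
contact_force: [-2.0, 2.4, 6.5]
gripper_width: 0.502
grasp_force: 41.4
```

Emit:
drive_tool:
  deltas:
    - {"gripper": 255,"offset": [0,0,0],"angular": [0,0,-0.136]}
    - {"gripper": 255,"offset": [0,0,0],"angular": [0,0,-0.272]}
    - {"gripper": 255,"offset": [0,0,0],"angular": [0,0,-0.408]}
    - {"gripper": 255,"offset": [0,0,0],"angular": [0,0,-0.544]}
    - {"gripper": 255,"offset": [0,0,0],"angular": [0,0,-0.68]}

```text
t: 23.4
eef_pos: [0.5966, -0.2756, 0.1812]
tool_rot: [0.0, 0.03, 1.0, 0.001]
contact_force: [-2.6, 7.9, 7.7]
gripper_width: 0.507
grasp_force: 41.6
```

Emit:
drive_tool:
  deltas:
    - {"gripper": 255,"offset": [0,0,0],"angular": [0,0,0]}
    - {"gripper": 255,"offset": [0,0,0],"angular": [0,0,0]}
    - {"gripper": 30,"offset": [0,0,0],"angular": [0,0,0]}
    - {"gripper": 30,"offset": [0,0,0],"angular": [0,0,0]}
    - {"gripper": 30,"offset": [0,0,0],"angular": [0,0,0]}

```text
t: 23.9
eef_pos: [0.5954, -0.2777, 0.1791]
tool_rot: [-0.001, 0.033, 0.999, -0.001]
contact_force: [-0.3, 0.3, 0.5]
gripper_width: 0.88
grasp_force: 0.0
```

Emit:
drive_tool:
  deltas:
    - {"gripper": 30,"offset": [0,0,-0.04],"angular": [0,0,0]}
    - {"gripper": 30,"offset": [0,0,-0.082],"angular": [0,0,0]}
    - {"gripper": 30,"offset": [0,0,-0.082],"angular": [0,0,0]}
    - {"gripper": 30,"offset": [0,0,-0.082],"angular": [0,0,0]}

```text
t: 24.3
eef_pos: [0.5959, -0.2777, 0.2619]
tool_rot: [0.0, 0.033, 0.999, -0.001]
contact_force: [-0.4, -0.1, -1.5]
gripper_width: 0.886
grasp_force: 0.0
```

```bash
python3 - <<'E'
from rk import *
b=optics.read_camera('top');rackang(b)
p=pk(147)
plan([(*p,.26,147,120)])
s=optics.read_camera('scene');crop(s,60,150,360,450,1.3,'x.png');A=cv2.imread('pics/x.png')
crop(b,170,170,370,365,2,'x.png');B=cv2.imread('pics/x.png');cv2.imwrite('pics/p6.png',np.hstack([A[:390],B[:390]]))
E
```

```text
blob 92 px [414. 184.] C [ 0.6814 -0.224 ] pos ang 30.9 r 0.1 axis 128.6 len 0.043
blob 28 px [398. 211.] C [ 0.602  -0.1813] pos ang 86.0 r 0.094 axis 91.3 len 0.029
blob 203 px [409. 248.] C [ 0.5041 -0.2158] pos ang 146.9 r 0.109 axis 148.7 len 0.114
t 24.35 at [ 0.5953 -0.2772  0.2604] yaw 176.18 tz [-1.9e-03 -2.0e-04 -1.0e+00] q7 1.95 w 0.883 F [0.4 0.4 0.1]
  off [0.0889, 0.0515, 0.0005] ang [-0.001, -0.002, 0.648] g 120 rows 4
 -> [ 0.51   -0.2199  0.26  ] 147
```

View pics/p6.png

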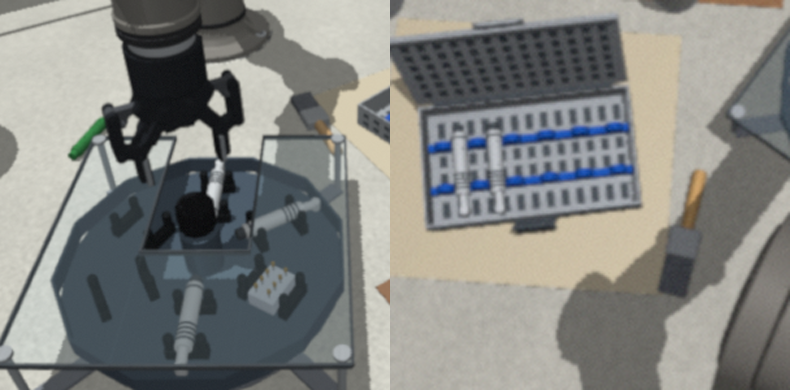

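Both handpieces sit squarely in the two left notch pairs; the brush is undisturbed. The next one lies in the slot at 147°.

Emit:
drive_tool:
  deltas:
    - {"gripper": 120,"offset": [0.089,0.0505,0],"angular": [0,0,0.648]}
    - {"gripper": 120,"offset": [0.089,0.0505,0],"angular": [0,0,0.648]}
    - {"gripper": 120,"offset": [0.089,0.0505,0],"angular": [0,0,0.648]}
    - {"gripper": 120,"offset": [0.089,0.0505,0],"angular": [0,0,0.648]}
    - {"gripper": 120,"offset": [0.089,0.0505,0],"angular": [0,0,0.648]}

```text
t: 24.9
eef_pos: [0.5093, -0.2203, 0.2595]
tool_rot: [-0.002, 0.284, 0.959, -0.0]
contact_force: [0.7, 0.5, -0.1]
gripper_width: 0.53
grasp_force: 0.0
```

Emit:
drive_tool:
  deltas:
    - {"gripper": 120,"offset": [0,0,0.04],"angular": [0,0,0]}
    - {"gripper": 120,"offset": [0,0,0.08],"angular": [0,0,0]}
    - {"gripper": 120,"offset": [0,0,0.11],"angular": [0,0,0]}
    - {"gripper": 120,"offset": [0,0,0.142],"angular": [0,0,0]}
    - {"gripper": 120,"offset": [0,0,0.142],"angular": [0,0,0]}

```text
t: 25.4
eef_pos: [0.507, -0.2199, 0.1143]
tool_rot: [-0.005, 0.283, 0.959, -0.0]
contact_force: [-0.8, -0.3, 0.1]
gripper_width: 0.531
grasp_force: 0.0
```

Emit:
drive_tool:
  deltas:
    - {"gripper": 120,"offset": [0,0,0],"angular": [0,0,0]}
    - {"gripper": 255,"offset": [0,0,0],"angular": [0,0,0]}
    - {"gripper": 255,"offset": [0,0,0],"angular": [0,0,0]}
    - {"gripper": 255,"offset": [0,0,0],"angular": [0,0,0]}
    - {"gripper": 255,"offset": [0,0,0],"angular": [0,0,0]}

```text
t: 25.9
eef_pos: [0.5108, -0.2215, 0.1203]
tool_rot: [0.001, 0.284, 0.959, -0.0]
contact_force: [-0.3, 0.4, 7.9]
gripper_width: 0.218
grasp_force: 39.3
```

Emit:
drive_tool:
  deltas:
    - {"gripper": 255,"offset": [0,0,-0.03],"angular": [0,0,0]}
    - {"gripper": 255,"offset": [0,0,-0.06],"angular": [0,0,0]}
    - {"gripper": 255,"offset": [0,0,-0.1],"angular": [0,0,0]}
    - {"gripper": 255,"offset": [0,0,-0.1],"angular": [0,0,0]}
    - {"gripper": 255,"offset": [0,0,-0.1],"angular": [0,0,0]}

```text
t: 26.4
eef_pos: [0.5104, -0.2208, 0.2198]
tool_rot: [0.0, 0.284, 0.959, -0.0]
contact_force: [-0.1, -0.3, -1.9]
gripper_width: 0.217
grasp_force: 39.5
```

```bash
python3 - <<'E'
from h import *
n=cas(0,0)
plan([(*n,.20,190.4,255),(*n,.12,190.4,255)])
E
```

```text
t 26.4 at [ 0.5104 -0.2208  0.2198] yaw 147.06 tz [ 9.e-04 -3.e-04 -1.e+00] q7 1.45 w 0.217 F [-0.1 -0.3 -1.9]
  off [0.0906, 0.1199, 0.0066] ang [-0.0, 0.0, -0.321] g 255 rows 4
  off [0.0579, 0.1387, 0.0066] ang [-0.0, 0.0, -0.321] g 255 rows 4
  off [0.0214, 0.1488, 0.0066] ang [-0.0, 0.0, -0.321] g 255 rows 4
 -> [0.4778 0.229  0.2   ] 190.4
  off [0.0, 0.0, 0.08] ang [0.0, 0.0, 0.0] g 255 rows 2
 -> [0.4778 0.229  0.12  ] 190.4
```

Emit:
drive_tool:
  deltas:
    - {"gripper": 255,"offset": [0.0906,0.12,0.0066],"angular": [0,0,-0.321]}
    - {"gripper": 255,"offset": [0.0906,0.12,0.0066],"angular": [0,0,-0.321]}
    - {"gripper": 255,"offset": [0.0906,0.12,0.0066],"angular": [0,0,-0.321]}
    - {"gripper": 255,"offset": [0.0906,0.12,0.0066],"angular": [0,0,-0.321]}
    - {"gripper": 255,"offset": [0.0906,0.12,0.0066],"angular": [0,0,-0.321]}

```text
t: 26.9
eef_pos: [0.4984, -0.0694, 0.2109]
tool_rot: [-0.002, 0.159, 0.987, -0.0]
contact_force: [-0.4, -1.0, -0.2]
gripper_width: 0.216
grasp_force: 39.5
```

Emit:
drive_tool:
  deltas:
    - {"gripper": 255,"offset": [0.058,0.1387,0.0066],"angular": [0,0,-0.321]}
    - {"gripper": 255,"offset": [0.058,0.1387,0.0066],"angular": [0,0,-0.321]}
    - {"gripper": 255,"offset": [0.058,0.1387,0.0066],"angular": [0,0,-0.321]}
    - {"gripper": 255,"offset": [0.058,0.1387,0.0066],"angular": [0,0,-0.321]}
    - {"gripper": 255,"offset": [0.058,0.1387,0.0066],"angular": [0,0,-0.321]}

```text
t: 27.4
eef_pos: [0.4882, 0.0787, 0.2048]
tool_rot: [-0.002, 0.035, 0.999, -0.001]
contact_force: [0.0, -1.1, -1.1]
gripper_width: 0.219
grasp_force: 39.6
```

Emit:
drive_tool:
  deltas:
    - {"gripper": 255,"offset": [0.0214,0.1488,0.0066],"angular": [0,0,-0.321]}
    - {"gripper": 255,"offset": [0.0214,0.1488,0.0066],"angular": [0,0,-0.321]}
    - {"gripper": 255,"offset": [0.0214,0.1488,0.0066],"angular": [0,0,-0.321]}
    - {"gripper": 255,"offset": [0.0214,0.1488,0.0066],"angular": [0,0,-0.321]}
    - {"gripper": 255,"offset": [0.0214,0.1488,0.0066],"angular": [0,0,-0.321]}

```text
t: 27.9
eef_pos: [0.4781, 0.2277, 0.1983]
tool_rot: [-0.001, -0.09, 0.996, -0.001]
contact_force: [-0.3, -1.2, -0.9]
gripper_width: 0.216
grasp_force: 39.6
```

Emit:
drive_tool:
  deltas:
    - {"gripper": 255,"offset": [0,0,0.02],"angular": [0,0,0]}
    - {"gripper": 255,"offset": [0,0,0.05],"angular": [0,0,0]}
    - {"gripper": 255,"offset": [0,0,0.08],"angular": [0,0,0]}
    - {"gripper": 255,"offset": [0,0,0.08],"angular": [0,0,0]}
    - {"gripper": 255,"offset": [0,0,0.08],"angular": [0,0,0]}

```text
t: 28.4
eef_pos: [0.478, 0.2264, 0.1189]
tool_rot: [-0.001, -0.089, 0.996, -0.001]
contact_force: [-1.0, 0.2, -0.7]
gripper_width: 0.218
grasp_force: 39.6
```

Emit:
drive_tool:
  deltas:
    - {"gripper": 255,"offset": [0,0,0],"angular": [0,0,0]}
    - {"gripper": 255,"offset": [0,0,0],"angular": [0,0,0]}

```text
t: 28.6
eef_pos: [0.4784, 0.2289, 0.1204]
tool_rot: [0.0, -0.09, 0.996, 0.001]
contact_force: [-0.7, -0.4, -1.2]
gripper_width: 0.215
grasp_force: 39.6
```

```bash
python3 - <<'E'
from h import *
n=cas(0,0)
plan([(*n,.0885,190.4,255)])
E
```

```text
t 28.6 at [0.4784 0.2289 0.1204] yaw -169.68 tz [ 5.0e-04  1.1e-03 -1.0e+00] q7 1.2 w 0.215 F [-0.7 -0.4 -1.2]
  off [0.0006, 0.0002, 0.0319] ang [0.001, 0.001, -0.002] g 255 rows 1
 -> [0.4778 0.229  0.0885] 190.4
```

Same procedure as before: lower, release, lift.

Emit:
drive_tool:
  deltas:
    - {"gripper": 255,"offset": [0,0,0.01],"angular": [0,0,0]}
    - {"gripper": 255,"offset": [0,0,0.02],"angular": [0,0,0]}
    - {"gripper": 255,"offset": [0,0,0.027],"angular": [0,0,0]}
    - {"gripper": 255,"offset": [0,0,0.032],"angular": [0,0,0]}
    - {"gripper": 255,"offset": [0,0,0.032],"angular": [0,0,0]}

```text
t: 29.1
eef_pos: [0.4768, 0.2289, 0.0881]
tool_rot: [-0.002, -0.09, 0.996, -0.0]
contact_force: [-7.4, -2.7, 24.5]
gripper_width: 0.215
grasp_force: 42.3
```

Emit:
drive_tool:
  deltas:
    - {"gripper": 255,"offset": [0,0,0],"angular": [0,0,0]}
    - {"gripper": 160,"offset": [0,0,-0.001],"angular": [0,0,0]}
    - {"gripper": 160,"offset": [0,0,-0.002],"angular": [0,0,0]}
    - {"gripper": 160,"offset": [0,0,-0.002],"angular": [0,0,0]}
    - {"gripper": 160,"offset": [0,0,-0.002],"angular": [0,0,0]}

```text
t: 29.6
eef_pos: [0.4772, 0.2289, 0.0885]
tool_rot: [-0.001, -0.09, 0.996, -0.0]
contact_force: [-0.1, -1.1, -0.6]
gripper_width: 0.371
grasp_force: 0.0
```

Emit:
drive_tool:
  deltas:
    - {"gripper": 160,"offset": [0,0,-0.04],"angular": [0,0,0]}
    - {"gripper": 160,"offset": [0,0,-0.08],"angular": [0,0,0]}
    - {"gripper": 160,"offset": [0,0,-0.12],"angular": [0,0,0]}
    - {"gripper": 160,"offset": [0,0,-0.12],"angular": [0,0,0]}
    - {"gripper": 160,"offset": [0,0,-0.12],"angular": [0,0,0]}

```text
t: 30.1
eef_pos: [0.4778, 0.2292, 0.2095]
tool_rot: [-0.0, -0.09, 0.996, 0.0]
contact_force: [-0.7, 0.2, -0.6]
gripper_width: 0.373
grasp_force: 0.0
```

```bash
python3 - <<'E'
from rk import *
b=optics.read_camera('top');rackang(b)
plan([(.5,.0,.26,155,30),(*AX,.26,115,30)])
E
```

```text
blob 41 px [415. 182.] C [ 0.6857 -0.2247] pos ang 29.4 r 0.104 axis 118.6 len 0.04
blob 37 px [409. 213.] C [ 0.5994 -0.2107] pos ang 86.5 r 0.065 axis 113.1 len 0.022
t 30.15 at [0.4771 0.2288 0.2084] yaw -169.62 tz [-2.4e-03 -4.0e-04 -1.0e+00] q7 1.2 w 0.375 F [-0.1  0.4 -0.4]
  off [0.0094, -0.1146, -0.0258] ang [-0.0, -0.002, 0.393] g 30 rows 3
  off [-0.0259, -0.112, -0.0258] ang [-0.0, -0.002, 0.393] g 30 rows 3
 -> [0.5  0.   0.26] 155
  off [-0.1015, -0.1047, 0.0] ang [0.0, 0.0, 0.444] g 30 rows 4
  off [-0.1312, -0.0636, 0.0] ang [0.0, 0.0, 0.444] g 30 rows 4
 -> [ 0.5955 -0.2755  0.26  ] 115
```

Emit:
drive_tool:
  deltas:
    - {"gripper": 120,"offset": [0.0094,-0.1146,-0.0258],"angular": [0,0,0.393]}
    - {"gripper": 120,"offset": [0.0094,-0.1146,-0.0258],"angular": [0,0,0.393]}
    - {"gripper": 120,"offset": [0.0094,-0.1146,-0.0258],"angular": [0,0,0.393]}
    - {"gripper": 120,"offset": [0.0094,-0.1146,-0.0258],"angular": [0,0,0.393]}

```text
t: 30.55
eef_pos: [0.4888, 0.1112, 0.2338]
tool_rot: [-0.002, 0.066, 0.998, -0.001]
contact_force: [-0.7, 0.3, 0.1]
gripper_width: 0.529
grasp_force: 0.0
```

Emit:
drive_tool:
  deltas:
    - {"gripper": 30,"offset": [-0.026,-0.112,-0.0258],"angular": [0,0,0.393]}
    - {"gripper": 30,"offset": [-0.026,-0.112,-0.0258],"angular": [0,0,0.393]}
    - {"gripper": 30,"offset": [-0.026,-0.112,-0.0258],"angular": [0,0,0.393]}
    - {"gripper": 30,"offset": [-0.026,-0.112,-0.0258],"angular": [0,0,0.393]}

```text
t: 30.95
eef_pos: [0.5007, -0.0014, 0.26]
tool_rot: [-0.001, 0.217, 0.976, -0.001]
contact_force: [-0.8, 1.4, -0.5]
gripper_width: 0.883
grasp_force: 0.0
```

Emit:
drive_tool:
  deltas:
    - {"gripper": 30,"offset": [-0.1015,-0.1047,0],"angular": [0,0,0.444]}
    - {"gripper": 30,"offset": [-0.1015,-0.1047,0],"angular": [0,0,0.444]}
    - {"gripper": 30,"offset": [-0.1015,-0.1047,0],"angular": [0,0,0.444]}
    - {"gripper": 30,"offset": [-0.1015,-0.1047,0],"angular": [0,0,0.444]}

```text
t: 31.35
eef_pos: [0.5494, -0.1415, 0.2593]
tool_rot: [-0.0, 0.384, 0.923, -0.002]
contact_force: [-0.3, -0.4, 0.2]
gripper_width: 0.88
grasp_force: 0.0
```

Emit:
drive_tool:
  deltas:
    - {"gripper": 30,"offset": [-0.1312,-0.0636,0],"angular": [0,0,0.444]}
    - {"gripper": 30,"offset": [-0.1312,-0.0636,0],"angular": [0,0,0.444]}
    - {"gripper": 30,"offset": [-0.1312,-0.0636,0],"angular": [0,0,0.444]}
    - {"gripper": 30,"offset": [-0.1312,-0.0636,0],"angular": [0,0,0.444]}
    - {"gripper": 30,"offset": [-0.1312,-0.0636,0],"angular": [0,0,0.444]}

```text
t: 31.85
eef_pos: [0.5969, -0.2734, 0.2582]
tool_rot: [-0.002, 0.536, 0.844, -0.0]
contact_force: [0.1, 0.7, 0.3]
gripper_width: 0.877
grasp_force: 0.0
```

Emit:
drive_tool:
  deltas:
    - {"gripper": 30,"offset": [0,0,0],"angular": [0,0,0]}
    - {"gripper": 30,"offset": [0,0,0],"angular": [0,0,0]}
    - {"gripper": 30,"offset": [0,0,0],"angular": [0,0,0]}

```text
t: 32.15
eef_pos: [0.5964, -0.2735, 0.2602]
tool_rot: [-0.001, 0.536, 0.844, -0.0]
contact_force: [-0.1, 0.0, 0.2]
gripper_width: 0.883
grasp_force: 0.0
```

```bash
python3 - <<'E'
from h import *
plan([(*AX,.178,115,30)])
E
```

```text
t 32.15 at [ 0.5964 -0.2735  0.2602] yaw 115.2 tz [-1.9e-03  9.0e-04 -1.0e+00] q7 1.0 w 0.883 F [-0.1  0.   0.2]
  off [-0.0016, -0.0016, 0.0822] ang [-0.002, -0.002, 0.004] g 30 rows 2
 -> [ 0.5955 -0.2755  0.178 ] 115
```

Emit:
drive_tool:
  deltas:
    - {"gripper": 30,"offset": [-0.001,-0.001,0.04],"angular": [0,0,0]}
    - {"gripper": 30,"offset": [-0.0015,-0.001,0.082],"angular": [0,0,0]}
    - {"gripper": 30,"offset": [-0.0015,-0.001,0.082],"angular": [0,0,0]}
    - {"gripper": 30,"offset": [-0.0015,-0.001,0.082],"angular": [0,0,0]}

```text
t: 32.55
eef_pos: [0.5957, -0.2766, 0.1787]
tool_rot: [-0.001, 0.537, 0.844, -0.001]
contact_force: [-0.7, -0.2, -0.1]
gripper_width: 0.884
grasp_force: 0.0
```

Emit:
drive_tool:
  deltas:
    - {"gripper": 255,"offset": [0,0,0],"angular": [0,0,0]}
    - {"gripper": 255,"offset": [0,0,0],"angular": [0,0,0]}
    - {"gripper": 255,"offset": [0,0,0],"angular": [0,0,0]}
    - {"gripper": 255,"offset": [0,0,0],"angular": [0,0,0]}

```text
t: 32.95
eef_pos: [0.5944, -0.2791, 0.181]
tool_rot: [-0.0, 0.538, 0.843, -0.001]
contact_force: [-7.5, -0.5, 10.3]
gripper_width: 0.503
grasp_force: 41.4
```

Emit:
drive_tool:
  deltas:
    - {"gripper": 255,"offset": [0,0,0],"angular": [0,0,-0.135]}
    - {"gripper": 255,"offset": [0,0,0],"angular": [0,0,-0.27]}
    - {"gripper": 255,"offset": [0,0,0],"angular": [0,0,-0.405]}
    - {"gripper": 255,"offset": [0,0,0],"angular": [0,0,-0.54]}
    - {"gripper": 255,"offset": [0,0,0],"angular": [0,0,-0.675]}

```text
t: 33.45
eef_pos: [0.596, -0.2777, 0.181]
tool_rot: [0.0, 0.295, 0.955, -0.0]
contact_force: [-3.1, 1.6, 7.1]
gripper_width: 0.507
grasp_force: 41.0
```

Emit:
drive_tool:
  deltas:
    - {"gripper": 255,"offset": [0,0,0],"angular": [0,0,-0.135]}
    - {"gripper": 255,"offset": [0,0,0],"angular": [0,0,-0.27]}
    - {"gripper": 255,"offset": [0,0,0],"angular": [0,0,-0.405]}
    - {"gripper": 255,"offset": [0,0,0],"angular": [0,0,-0.54]}
    - {"gripper": 255,"offset": [0,0,0],"angular": [0,0,-0.675]}

```text
t: 33.95
eef_pos: [0.5968, -0.2757, 0.181]
tool_rot: [0.0, 0.034, 0.999, 0.001]
contact_force: [-3.0, 7.2, 7.6]
gripper_width: 0.505
grasp_force: 41.3
```

Emit:
drive_tool:
  deltas:
    - {"gripper": 255,"offset": [0,0,0],"angular": [0,0,0]}
    - {"gripper": 255,"offset": [0,0,0],"angular": [0,0,0]}
    - {"gripper": 30,"offset": [0,0,0],"angular": [0,0,0]}
    - {"gripper": 30,"offset": [0,0,0],"angular": [0,0,0]}
    - {"gripper": 30,"offset": [0,0,0],"angular": [0,0,0]}

```text
t: 34.45
eef_pos: [0.5958, -0.2777, 0.1789]
tool_rot: [-0.0, 0.037, 0.999, -0.001]
contact_force: [0.2, -1.2, 1.0]
gripper_width: 0.882
grasp_force: 0.0
```

Emit:
drive_tool:
  deltas:
    - {"gripper": 30,"offset": [0,0,-0.04],"angular": [0,0,0]}
    - {"gripper": 30,"offset": [0,0,-0.082],"angular": [0,0,0]}
    - {"gripper": 30,"offset": [0,0,-0.082],"angular": [0,0,0]}
    - {"gripper": 30,"offset": [0,0,-0.082],"angular": [0,0,0]}

```text
t: 34.85
eef_pos: [0.5963, -0.2777, 0.2616]
tool_rot: [0.0, 0.037, 0.999, -0.001]
contact_force: [-0.5, -0.1, -0.3]
gripper_width: 0.88
grasp_force: 0.0
```

```bash
python3 - <<'E'
from rk import *
b=optics.read_camera('top');rackang(b)
p=pk(147)
plan([(*p,.26,147,120)])
s=optics.read_camera('scene');crop(s,60,150,360,450,1.3,'x.png');A=cv2.imread('pics/x.png')
crop(b,170,170,370,365,2,'x.png');B=cv2.imread('pics/x.png');cv2.imwrite('pics/p7.png',np.hstack([A[:390],B[:390]]))
E
```

```text
blob 27 px [417. 184.] C [ 0.6817 -0.2302] pos ang 27.7 r 0.097 axis 27.7 len 0.031
blob 115 px [393. 213.] C [ 0.596  -0.1696] pos ang 89.7 r 0.106 axis 173.2 len 0.044
blob 228 px [411. 248.] C [ 0.5058 -0.2199] pos ang 148.2 r 0.106 axis 148.0 len 0.112
t 34.9 at [ 0.5956 -0.2772  0.2602] yaw 175.78 tz [-1.9e-03 -2.0e-04 -1.0e+00] q7 1.92 w 0.883 F [-0.  -0.4 -1. ]
  off [0.0896, 0.0508, 0.0003] ang [-0.001, -0.002, 0.639] g 120 rows 4
 -> [ 0.51   -0.2199  0.26  ] 147
```

View pics/p7.png

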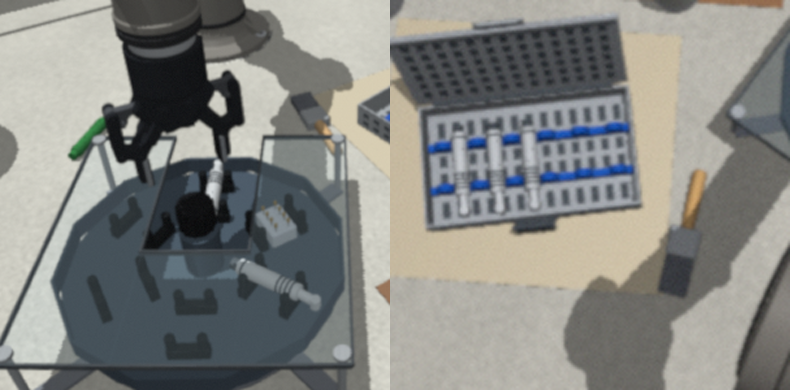

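Three handpieces are in place, the fourth lies in the slot, and the last one sits at 27° beyond the bur block.

Emit:
drive_tool:
  deltas:
    - {"gripper": 120,"offset": [0.089,0.0505,0],"angular": [0,0,0.639]}
    - {"gripper": 120,"offset": [0.089,0.0505,0],"angular": [0,0,0.639]}
    - {"gripper": 120,"offset": [0.089,0.0505,0],"angular": [0,0,0.639]}
    - {"gripper": 120,"offset": [0.089,0.0505,0],"angular": [0,0,0.639]}
    - {"gripper": 120,"offset": [0.089,0.0505,0],"angular": [0,0,0.639]}

```text
t: 35.45
eef_pos: [0.51, -0.2197, 0.2593]
tool_rot: [-0.002, 0.284, 0.959, -0.0]
contact_force: [-0.2, -0.7, -0.0]
gripper_width: 0.531
grasp_force: 0.0
```

Emit:
drive_tool:
  deltas:
    - {"gripper": 120,"offset": [0,0,0.04],"angular": [0,0,0]}
    - {"gripper": 120,"offset": [0,0,0.08],"angular": [0,0,0]}
    - {"gripper": 120,"offset": [0,0,0.11],"angular": [0,0,0]}
    - {"gripper": 120,"offset": [0,0,0.142],"angular": [0,0,0]}
    - {"gripper": 120,"offset": [0,0,0.142],"angular": [0,0,0]}

```text
t: 35.95
eef_pos: [0.5077, -0.2192, 0.114]
tool_rot: [-0.005, 0.283, 0.959, -0.0]
contact_force: [-0.1, -0.4, 0.5]
gripper_width: 0.529
grasp_force: 0.0
```

Emit:
drive_tool:
  deltas:
    - {"gripper": 120,"offset": [0,0,0],"angular": [0,0,0]}
    - {"gripper": 255,"offset": [0,0,0],"angular": [0,0,0]}
    - {"gripper": 255,"offset": [0,0,0],"angular": [0,0,0]}
    - {"gripper": 255,"offset": [0,0,0],"angular": [0,0,0]}
    - {"gripper": 255,"offset": [0,0,0],"angular": [0,0,0]}

```text
t: 36.45
eef_pos: [0.5115, -0.2208, 0.1201]
tool_rot: [0.001, 0.284, 0.959, -0.0]
contact_force: [-2.0, -1.2, 8.4]
gripper_width: 0.219
grasp_force: 39.3
```

Emit:
drive_tool:
  deltas:
    - {"gripper": 255,"offset": [0,0,-0.03],"angular": [0,0,0]}
    - {"gripper": 255,"offset": [0,0,-0.06],"angular": [0,0,0]}
    - {"gripper": 255,"offset": [0,0,-0.1],"angular": [0,0,0]}
    - {"gripper": 255,"offset": [0,0,-0.1],"angular": [0,0,0]}
    - {"gripper": 255,"offset": [0,0,-0.1],"angular": [0,0,0]}

```text
t: 36.95
eef_pos: [0.5112, -0.2201, 0.2197]
tool_rot: [0.001, 0.283, 0.959, -0.0]
contact_force: [-1.0, -0.2, -0.7]
gripper_width: 0.219
grasp_force: 39.4
```

```bash
python3 - <<'E'
from h import *
n=cas(0,-.046)
plan([(*n,.20,190.4,255),(*n,.12,190.4,255)])
E
```

```text
t 36.95 at [ 0.5112 -0.2201  0.2197] yaw 147.07 tz [ 9.e-04 -4.e-04 -1.e+00] q7 1.42 w 0.219 F [-1.  -0.2 -0.7]
  off [0.0802, 0.1084, 0.0065] ang [-0.0, 0.0, -0.321] g 255 rows 4
  off [0.0506, 0.125, 0.0065] ang [-0.0, 0.0, -0.321] g 255 rows 4
  off [0.0178, 0.1337, 0.0065] ang [-0.0, 0.0, -0.321] g 255 rows 4
 -> [0.4861 0.1838 0.2   ] 190.4
  off [0.0, 0.0, 0.08] ang [0.0, 0.0, 0.0] g 255 rows 2
 -> [0.4861 0.1838 0.12  ] 190.4
```

Emit:
drive_tool:
  deltas:
    - {"gripper": 255,"offset": [0.08,0.1084,0.0065],"angular": [0,0,-0.321]}
    - {"gripper": 255,"offset": [0.08,0.1084,0.0065],"angular": [0,0,-0.321]}
    - {"gripper": 255,"offset": [0.08,0.1084,0.0065],"angular": [0,0,-0.321]}
    - {"gripper": 255,"offset": [0.08,0.1084,0.0065],"angular": [0,0,-0.321]}

```text
t: 37.35
eef_pos: [0.5014, -0.0797, 0.2102]
tool_rot: [-0.003, 0.157, 0.988, 0.001]
contact_force: [0.3, -0.1, -0.8]
gripper_width: 0.218
grasp_force: 39.4
```

Emit:
drive_tool:
  deltas:
    - {"gripper": 255,"offset": [0.0506,0.125,0.0065],"angular": [0,0,-0.321]}
    - {"gripper": 255,"offset": [0.0506,0.125,0.0065],"angular": [0,0,-0.321]}
    - {"gripper": 255,"offset": [0.0506,0.125,0.0065],"angular": [0,0,-0.321]}
    - {"gripper": 255,"offset": [0.0506,0.125,0.0065],"angular": [0,0,-0.321]}

```text
t: 37.75
eef_pos: [0.4932, 0.0541, 0.2042]
tool_rot: [-0.002, 0.031, 1.0, 0.001]
contact_force: [-0.1, -1.0, -0.4]
gripper_width: 0.217
grasp_force: 39.5
```

Emit:
drive_tool:
  deltas:
    - {"gripper": 255,"offset": [0.0178,0.1337,0.0065],"angular": [0,0,-0.321]}
    - {"gripper": 255,"offset": [0.0178,0.1337,0.0065],"angular": [0,0,-0.321]}
    - {"gripper": 255,"offset": [0.0178,0.1337,0.0065],"angular": [0,0,-0.321]}
    - {"gripper": 255,"offset": [0.0178,0.1337,0.0065],"angular": [0,0,-0.321]}
    - {"gripper": 255,"offset": [0.0178,0.1337,0.0065],"angular": [0,0,-0.321]}

```text
t: 38.25
eef_pos: [0.4856, 0.183, 0.1979]
tool_rot: [-0.002, -0.091, 0.996, -0.001]
contact_force: [-1.0, -0.8, -0.3]
gripper_width: 0.22
grasp_force: 39.5
```

Emit:
drive_tool:
  deltas:
    - {"gripper": 255,"offset": [0,0,0.02],"angular": [0,0,0]}
    - {"gripper": 255,"offset": [0,0,0.05],"angular": [0,0,0]}
    - {"gripper": 255,"offset": [0,0,0.08],"angular": [0,0,0]}
    - {"gripper": 255,"offset": [0,0,0.08],"angular": [0,0,0]}
    - {"gripper": 255,"offset": [0,0,0.08],"angular": [0,0,0]}

```text
t: 38.75
eef_pos: [0.4859, 0.1816, 0.1188]
tool_rot: [-0.002, -0.089, 0.996, -0.001]
contact_force: [-0.0, 0.5, -1.2]
gripper_width: 0.218
grasp_force: 39.5
```

Emit:
drive_tool:
  deltas:
    - {"gripper": 255,"offset": [0,0,0],"angular": [0,0,0]}
    - {"gripper": 255,"offset": [0,0,0],"angular": [0,0,0]}

```text
t: 38.95
eef_pos: [0.4868, 0.1834, 0.1204]
tool_rot: [0.0, -0.09, 0.996, 0.0]
contact_force: [0.2, 0.3, 0.2]
gripper_width: 0.217
grasp_force: 39.5
```

```bash
python3 - <<'E'
from h import *
n=cas(0,-.046)
plan([(*n,.0885,190.4,255)])
E
```

```text
t 38.95 at [0.4868 0.1834 0.1204] yaw -169.67 tz [ 5.e-04  9.e-04 -1.e+00] q7 1.25 w 0.217 F [0.2 0.3 0.2]
  off [0.0006, 0.0004, 0.0319] ang [0.001, 0.001, -0.001] g 255 rows 1
 -> [0.4861 0.1838 0.0885] 190.4
```

Emit:
drive_tool:
  deltas:
    - {"gripper": 255,"offset": [0,0,0.01],"angular": [0,0,0]}
    - {"gripper": 255,"offset": [0,0,0.02],"angular": [0,0,0]}
    - {"gripper": 255,"offset": [0,0,0.027],"angular": [0,0,0]}
    - {"gripper": 255,"offset": [0,0,0.032],"angular": [0,0,0]}
    - {"gripper": 255,"offset": [0,0,0.032],"angular": [0,0,0]}

```text
t: 39.45
eef_pos: [0.4853, 0.1834, 0.0879]
tool_rot: [-0.002, -0.09, 0.996, -0.0]
contact_force: [-6.2, -2.2, 21.9]
gripper_width: 0.22
grasp_force: 41.8
```

Emit:
drive_tool:
  deltas:
    - {"gripper": 255,"offset": [0,0,0],"angular": [0,0,0]}
    - {"gripper": 160,"offset": [0,0,-0.001],"angular": [0,0,0]}
    - {"gripper": 160,"offset": [0,0,-0.002],"angular": [0,0,0]}
    - {"gripper": 160,"offset": [0,0,-0.002],"angular": [0,0,0]}
    - {"gripper": 160,"offset": [0,0,-0.002],"angular": [0,0,0]}

```text
t: 39.95
eef_pos: [0.4857, 0.1835, 0.0886]
tool_rot: [-0.001, -0.09, 0.996, -0.0]
contact_force: [-0.3, -0.0, -0.8]
gripper_width: 0.368
grasp_force: 0.0
```

Emit:
drive_tool:
  deltas:
    - {"gripper": 160,"offset": [0,0,-0.04],"angular": [0,0,0]}
    - {"gripper": 160,"offset": [0,0,-0.08],"angular": [0,0,0]}
    - {"gripper": 160,"offset": [0,0,-0.12],"angular": [0,0,0]}
    - {"gripper": 160,"offset": [0,0,-0.12],"angular": [0,0,0]}
    - {"gripper": 160,"offset": [0,0,-0.12],"angular": [0,0,0]}

```text
t: 40.45
eef_pos: [0.4864, 0.1836, 0.2096]
tool_rot: [0.0, -0.09, 0.996, 0.0]
contact_force: [0.4, -0.2, -0.2]
gripper_width: 0.377
grasp_force: 0.0
```

```bash
python3 - <<'E'
from rk import *
b=optics.read_camera('top');rackang(b)
plan([(.5,.0,.26,130,30),(*AX,.26,60,30)])
E
```

```text
blob 83 px [395. 213.] C [ 0.5954 -0.1749] pos ang 90.0 r 0.101 axis 9.5 len 0.045
t 40.5 at [0.4857 0.1834 0.2085] yaw -169.62 tz [-2.3e-03 -3.0e-04 -1.0e+00] q7 1.26 w 0.372 F [-0.8 -0.8  0. ]
  off [0.0095, -0.0915, -0.0257] ang [-0.001, -0.001, 0.671] g 30 rows 4
  off [-0.0378, -0.0838, -0.0258] ang [-0.001, -0.001, 0.671] g 30 rows 4
 -> [0.5  0.   0.26] 130
  off [-0.1362, -0.052, 0.0] ang [0.0, 0.0, 0.778] g 30 rows 5
  off [-0.1414, 0.0356, 0.0] ang [0.0, 0.0, 0.778] g 30 rows 5
 -> [ 0.5955 -0.2755  0.26  ] 60
```

Emit:
drive_tool:
  deltas:
    - {"gripper": 120,"offset": [0.0095,-0.0915,-0.0257],"angular": [0,0,0.671]}
    - {"gripper": 120,"offset": [0.0095,-0.0915,-0.0257],"angular": [0,0,0.671]}
    - {"gripper": 120,"offset": [0.0095,-0.0915,-0.0257],"angular": [0,0,0.671]}
    - {"gripper": 120,"offset": [0.0095,-0.0915,-0.0257],"angular": [0,0,0.671]}
    - {"gripper": 120,"offset": [0.0095,-0.0915,-0.0257],"angular": [0,0,0.671]}

```text
t: 41.0
eef_pos: [0.4924, 0.0913, 0.2331]
tool_rot: [-0.002, 0.173, 0.985, -0.001]
contact_force: [0.5, -0.1, 0.1]
gripper_width: 0.532
grasp_force: 0.0
```

Emit:
drive_tool:
  deltas:
    - {"gripper": 30,"offset": [-0.0378,-0.0838,-0.0258],"angular": [0,0,0.671]}
    - {"gripper": 30,"offset": [-0.0378,-0.0838,-0.0258],"angular": [0,0,0.671]}
    - {"gripper": 30,"offset": [-0.0378,-0.0838,-0.0258],"angular": [0,0,0.671]}
    - {"gripper": 30,"offset": [-0.0378,-0.0838,-0.0258],"angular": [0,0,0.671]}
    - {"gripper": 30,"offset": [-0.0378,-0.0838,-0.0258],"angular": [0,0,0.671]}

```text
t: 41.5
eef_pos: [0.4999, 0.0002, 0.2594]
tool_rot: [-0.002, 0.422, 0.907, -0.001]
contact_force: [-0.4, -0.1, 0.4]
gripper_width: 0.878
grasp_force: 0.0
```

Emit:
drive_tool:
  deltas:
    - {"gripper": 30,"offset": [-0.1362,-0.052,0],"angular": [0,0,0.778]}
    - {"gripper": 30,"offset": [-0.1362,-0.052,0],"angular": [0,0,0.778]}
    - {"gripper": 30,"offset": [-0.1362,-0.052,0],"angular": [0,0,0.778]}
    - {"gripper": 30,"offset": [-0.1362,-0.052,0],"angular": [0,0,0.778]}
    - {"gripper": 30,"offset": [-0.1362,-0.052,0],"angular": [0,0,0.778]}

```text
t: 42.0
eef_pos: [0.5479, -0.1384, 0.2592]
tool_rot: [-0.001, 0.676, 0.737, -0.002]
contact_force: [-0.3, 0.7, 0.6]
gripper_width: 0.886
grasp_force: 0.0
```

Emit:
drive_tool:
  deltas:
    - {"gripper": 30,"offset": [-0.1414,0.0356,0],"angular": [0,0,0.778]}
    - {"gripper": 30,"offset": [-0.1414,0.0356,0],"angular": [0,0,0.778]}
    - {"gripper": 30,"offset": [-0.1414,0.0356,0],"angular": [0,0,0.778]}
    - {"gripper": 30,"offset": [-0.1414,0.0356,0],"angular": [0,0,0.778]}
    - {"gripper": 30,"offset": [-0.1414,0.0356,0],"angular": [0,0,0.778]}

```text
t: 42.5
eef_pos: [0.5958, -0.2747, 0.2589]
tool_rot: [-0.001, 0.865, 0.501, -0.002]
contact_force: [1.4, 0.2, -0.5]
gripper_width: 0.881
grasp_force: 0.0
```

Emit:
drive_tool:
  deltas:
    - {"gripper": 30,"offset": [0,0,0],"angular": [0,0,0]}
    - {"gripper": 30,"offset": [0,0,0],"angular": [0,0,0]}
    - {"gripper": 30,"offset": [0,0,0],"angular": [0,0,0]}

```text
t: 42.8
eef_pos: [0.596, -0.2739, 0.2603]
tool_rot: [-0.001, 0.865, 0.502, -0.001]
contact_force: [0.0, 0.5, -0.1]
gripper_width: 0.882
grasp_force: 0.0
```

```bash
python3 - <<'E'
from h import *
plan([(*AX,.178,60,30)])
E
```

```text
t 42.8 at [ 0.596  -0.2739  0.2603] yaw 60.25 tz [-0.0017  0.001  -1.    ] q7 0.1 w 0.882 F [ 0.   0.5 -0.1]
  off [-0.0017, 0.0006, 0.0823] ang [-0.003, 0.0, 0.006] g 30 rows 2
 -> [ 0.5955 -0.2755  0.178 ] 60
```

Emit:
drive_tool:
  deltas:
    - {"gripper": 30,"offset": [-0.001,0,0.04],"angular": [0,0,0]}
    - {"gripper": 30,"offset": [-0.0015,0.0005,0.082],"angular": [0,0,0]}
    - {"gripper": 30,"offset": [-0.0015,0.0005,0.082],"angular": [0,0,0]}
    - {"gripper": 30,"offset": [-0.0015,0.0005,0.082],"angular": [0,0,0]}

```text
t: 43.2
eef_pos: [0.5953, -0.2766, 0.1787]
tool_rot: [-0.001, 0.866, 0.5, -0.001]
contact_force: [-0.5, -0.3, 0.5]
gripper_width: 0.884
grasp_force: 0.0
```

Emit:
drive_tool:
  deltas:
    - {"gripper": 255,"offset": [0,0,0],"angular": [0,0,0]}
    - {"gripper": 255,"offset": [0,0,0],"angular": [0,0,0]}
    - {"gripper": 255,"offset": [0,0,0],"angular": [0,0,0]}
    - {"gripper": 255,"offset": [0,0,0],"angular": [0,0,0]}

```text
t: 43.6
eef_pos: [0.5928, -0.2756, 0.1803]
tool_rot: [-0.004, 0.866, 0.5, -0.002]
contact_force: [-13.1, 9.2, 14.2]
gripper_width: 0.506
grasp_force: 39.6
```

Emit:
drive_tool:
  deltas:
    - {"gripper": 255,"offset": [0,0,0],"angular": [0,0,-0.178]}
    - {"gripper": 255,"offset": [0,0,0],"angular": [0,0,-0.356]}
    - {"gripper": 255,"offset": [0,0,0],"angular": [0,0,-0.534]}
    - {"gripper": 255,"offset": [0,0,0],"angular": [0,0,-0.712]}
    - {"gripper": 255,"offset": [0,0,0],"angular": [0,0,-0.889]}

```text
t: 44.1
eef_pos: [0.5928, -0.2751, 0.1803]
tool_rot: [-0.004, 0.641, 0.768, -0.001]
contact_force: [-12.8, 9.0, 14.1]
gripper_width: 0.508
grasp_force: 39.2
```

Emit:
drive_tool:
  deltas:
    - {"gripper": 255,"offset": [0,0,0],"angular": [0,0,-0.178]}
    - {"gripper": 255,"offset": [0,0,0],"angular": [0,0,-0.356]}
    - {"gripper": 255,"offset": [0,0,0],"angular": [0,0,-0.534]}
    - {"gripper": 255,"offset": [0,0,0],"angular": [0,0,-0.712]}
    - {"gripper": 255,"offset": [0,0,0],"angular": [0,0,-0.889]}

```text
t: 44.6
eef_pos: [0.5926, -0.2752, 0.1802]
tool_rot: [-0.004, 0.339, 0.941, 0.0]
contact_force: [-14.5, 8.5, 12.9]
gripper_width: 0.508
grasp_force: 41.6
```

Emit:
drive_tool:
  deltas:
    - {"gripper": 255,"offset": [0,0,0],"angular": [0,0,-0.178]}
    - {"gripper": 255,"offset": [0,0,0],"angular": [0,0,-0.356]}
    - {"gripper": 255,"offset": [0,0,0],"angular": [0,0,-0.534]}
    - {"gripper": 255,"offset": [0,0,0],"angular": [0,0,-0.712]}
    - {"gripper": 255,"offset": [0,0,0],"angular": [0,0,-0.889]}

```text
t: 45.1
eef_pos: [0.5926, -0.2754, 0.1802]
tool_rot: [-0.004, -0.003, 1.0, 0.001]
contact_force: [-14.0, 10.0, 12.3]
gripper_width: 0.506
grasp_force: 41.6
```

Emit:
drive_tool:
  deltas:
    - {"gripper": 255,"offset": [0,0,0],"angular": [0,0,0]}
    - {"gripper": 255,"offset": [0,0,0],"angular": [0,0,0]}
    - {"gripper": 30,"offset": [0,0,0],"angular": [0,0,0]}
    - {"gripper": 30,"offset": [0,0,0],"angular": [0,0,0]}
    - {"gripper": 30,"offset": [0,0,0],"angular": [0,0,0]}

```text
t: 45.6
eef_pos: [0.596, -0.2776, 0.1794]
tool_rot: [0.0, 0.0, 1.0, -0.001]
contact_force: [-0.6, 0.1, 0.2]
gripper_width: 0.886
grasp_force: 0.0
```

Emit:
drive_tool:
  deltas:
    - {"gripper": 30,"offset": [0,0,-0.04],"angular": [0,0,0]}
    - {"gripper": 30,"offset": [0,0,-0.082],"angular": [0,0,0]}
    - {"gripper": 30,"offset": [0,0,-0.082],"angular": [0,0,0]}
    - {"gripper": 30,"offset": [0,0,-0.082],"angular": [0,0,0]}

```text
t: 46.0
eef_pos: [0.5963, -0.2775, 0.262]
tool_rot: [0.001, 0.0, 1.0, -0.001]
contact_force: [-0.1, 0.2, -1.2]
gripper_width: 0.885
grasp_force: 0.0
```

```bash
python3 - <<'E'
from rk import *
b=optics.read_camera('top');rackang(b)
p=pk(147)
plan([(*p,.26,147,120)])
s=optics.read_camera('scene');crop(s,60,150,360,450,1.3,'x.png');A=cv2.imread('pics/x.png')
crop(b,170,170,370,365,2,'x.png');B=cv2.imread('pics/x.png');cv2.imwrite('pics/p8.png',np.hstack([A[:390],B[:390]]))
E
```

```text
blob 236 px [409. 246.] C [ 0.509  -0.2133] pos ang 144.3 r 0.107 axis 145.0 len 0.113
t 46.05 at [ 0.5954 -0.2771  0.2604] yaw 179.97 tz [-1.4e-03 -5.0e-04 -1.0e+00] q7 1.91 w 0.882 F [-0.2 -0.3 -0.9]
  off [0.0855, 0.0571, 0.0005] ang [-0.001, -0.002, 0.733] g 120 rows 5
 -> [ 0.51   -0.2199  0.26  ] 147
```

View pics/p8.png

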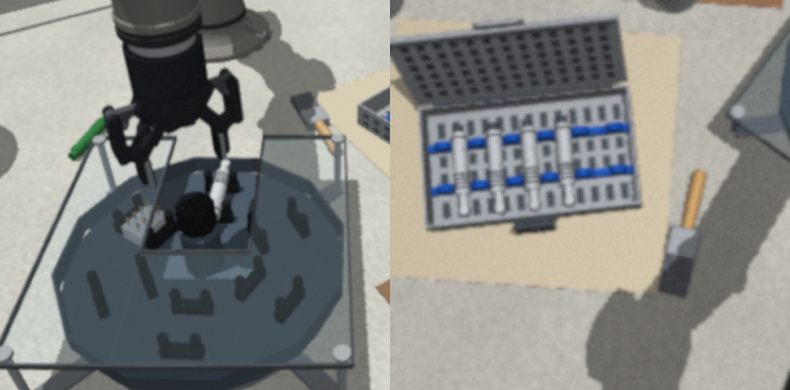

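Four are placed and the last one lies in the slot at about 144.5°. Picking it.

Emit:
drive_tool:
  deltas:
    - {"gripper": 120,"offset": [0.083,0.06,0],"angular": [0,0,0.789]}
    - {"gripper": 120,"offset": [0.083,0.06,0],"angular": [0,0,0.789]}
    - {"gripper": 120,"offset": [0.083,0.06,0],"angular": [0,0,0.789]}
    - {"gripper": 120,"offset": [0.083,0.06,0],"angular": [0,0,0.789]}
    - {"gripper": 120,"offset": [0.083,0.06,0],"angular": [0,0,0.789]}

```text
t: 46.6
eef_pos: [0.5118, -0.2165, 0.2594]
tool_rot: [-0.002, 0.306, 0.952, -0.0]
contact_force: [-0.8, -0.6, 1.1]
gripper_width: 0.534
grasp_force: 0.0
```

Emit:
drive_tool:
  deltas:
    - {"gripper": 120,"offset": [0,0,0.04],"angular": [0,0,0]}
    - {"gripper": 120,"offset": [0,0,0.08],"angular": [0,0,0]}
    - {"gripper": 120,"offset": [0,0,0.11],"angular": [0,0,0]}
    - {"gripper": 120,"offset": [0,0,0.142],"angular": [0,0,0]}
    - {"gripper": 120,"offset": [0,0,0.142],"angular": [0,0,0]}

```text
t: 47.1
eef_pos: [0.5095, -0.216, 0.114]
tool_rot: [-0.005, 0.304, 0.953, -0.0]
contact_force: [-0.5, 0.2, 0.9]
gripper_width: 0.529
grasp_force: 0.0
```

Emit:
drive_tool:
  deltas:
    - {"gripper": 120,"offset": [0,0,0],"angular": [0,0,0]}
    - {"gripper": 255,"offset": [0,0,0],"angular": [0,0,0]}
    - {"gripper": 255,"offset": [0,0,0],"angular": [0,0,0]}
    - {"gripper": 255,"offset": [0,0,0],"angular": [0,0,0]}
    - {"gripper": 255,"offset": [0,0,0],"angular": [0,0,0]}

```text
t: 47.6
eef_pos: [0.5132, -0.2175, 0.1202]
tool_rot: [0.001, 0.305, 0.952, -0.0]
contact_force: [-0.8, 0.1, 7.5]
gripper_width: 0.218
grasp_force: 39.3
```

Emit:
drive_tool:
  deltas:
    - {"gripper": 255,"offset": [0,0,-0.03],"angular": [0,0,0]}
    - {"gripper": 255,"offset": [0,0,-0.06],"angular": [0,0,0]}
    - {"gripper": 255,"offset": [0,0,-0.1],"angular": [0,0,0]}
    - {"gripper": 255,"offset": [0,0,-0.1],"angular": [0,0,0]}
    - {"gripper": 255,"offset": [0,0,-0.1],"angular": [0,0,0]}

```text
t: 48.1
eef_pos: [0.5129, -0.2169, 0.2197]
tool_rot: [0.001, 0.305, 0.952, -0.0]
contact_force: [-0.9, -0.3, -0.5]
gripper_width: 0.22
grasp_force: 39.3
```

```bash
python3 - <<'E'
from h import *
n=cas(0,-.092)
plan([(*n,.20,190.4,255),(*n,.12,190.4,255)])
E
```

```text
t 48.1 at [ 0.5129 -0.2169  0.2197] yaw 144.49 tz [ 1.e-03 -7.e-04 -1.e+00] q7 1.29 w 0.22 F [-0.9 -0.3 -0.5]
  off [0.1108, 0.1393, 0.0097] ang [-0.0, 0.001, -0.51] g 255 rows 4
  off [0.0476, 0.1715, 0.0098] ang [-0.0, 0.001, -0.51] g 255 rows 4
 -> [0.4944 0.1385 0.2   ] 190.4
  off [0.0, 0.0, 0.08] ang [0.0, 0.0, 0.0] g 255 rows 2
 -> [0.4944 0.1385 0.12  ] 190.4
```

Emit:
drive_tool:
  deltas:
    - {"gripper": 255,"offset": [0.1108,0.1393,0.0097],"angular": [0,0,-0.51]}
    - {"gripper": 255,"offset": [0.1108,0.1393,0.0097],"angular": [0,0,-0.51]}
    - {"gripper": 255,"offset": [0.1108,0.1393,0.0097],"angular": [0,0,-0.51]}
    - {"gripper": 255,"offset": [0.1108,0.1393,0.0097],"angular": [0,0,-0.51]}
    - {"gripper": 255,"offset": [0.1108,0.1393,0.0097],"angular": [0,0,-0.51]}

```text
t: 48.6
eef_pos: [0.5019, -0.0339, 0.2072]
tool_rot: [-0.003, 0.105, 0.994, 0.001]
contact_force: [-0.3, 0.3, -1.3]
gripper_width: 0.217
grasp_force: 39.3
```

Emit:
drive_tool:
  deltas:
    - {"gripper": 255,"offset": [0.0476,0.1715,0.0097],"angular": [0,0,-0.51]}
    - {"gripper": 255,"offset": [0.0476,0.1715,0.0097],"angular": [0,0,-0.51]}
    - {"gripper": 255,"offset": [0.0476,0.1715,0.0097],"angular": [0,0,-0.51]}
    - {"gripper": 255,"offset": [0.0476,0.1715,0.0097],"angular": [0,0,-0.51]}
    - {"gripper": 255,"offset": [0.0476,0.1715,0.0097],"angular": [0,0,-0.51]}

```text
t: 49.1
eef_pos: [0.4929, 0.1429, 0.1979]
tool_rot: [-0.002, -0.094, 0.996, 0.001]
contact_force: [-0.3, -0.4, -0.8]
gripper_width: 0.219
grasp_force: 39.4
```

Emit:
drive_tool:
  deltas:
    - {"gripper": 255,"offset": [0,0,0.02],"angular": [0,0,0]}
    - {"gripper": 255,"offset": [0,0,0.05],"angular": [0,0,0]}
    - {"gripper": 255,"offset": [0,0,0.08],"angular": [0,0,0]}
    - {"gripper": 255,"offset": [0,0,0.08],"angular": [0,0,0]}
    - {"gripper": 255,"offset": [0,0,0.08],"angular": [0,0,0]}

```text
t: 49.6
eef_pos: [0.4936, 0.1374, 0.1186]
tool_rot: [-0.002, -0.09, 0.996, -0.0]
contact_force: [0.6, 0.5, 0.3]
gripper_width: 0.217
grasp_force: 39.4
```

Emit:
drive_tool:
  deltas:
    - {"gripper": 255,"offset": [0,0,0],"angular": [0,0,0]}
    - {"gripper": 255,"offset": [0,0,0],"angular": [0,0,0]}

```text
t: 49.8
eef_pos: [0.4948, 0.1386, 0.1204]
tool_rot: [0.0, -0.09, 0.996, 0.0]
contact_force: [0.2, 0.2, -0.2]
gripper_width: 0.216
grasp_force: 39.4
```

```bash
python3 - <<'E'
from h import *
n=cas(0,-.092)
plan([(*n,.0885,190.4,255)])
E
```

```text
t 49.8 at [0.4948 0.1386 0.1204] yaw -169.65 tz [ 5.e-04  6.e-04 -1.e+00] q7 1.23 w 0.216 F [ 0.2  0.2 -0.2]
  off [0.0004, 0.0, 0.0319] ang [0.001, 0.001, -0.001] g 255 rows 1
 -> [0.4944 0.1385 0.0885] 190.4
```

Emit:
drive_tool:
  deltas:
    - {"gripper": 255,"offset": [0,0,0.01],"angular": [0,0,0]}
    - {"gripper": 255,"offset": [0,0,0.02],"angular": [0,0,0]}
    - {"gripper": 255,"offset": [0,0,0.027],"angular": [0,0,0]}
    - {"gripper": 255,"offset": [0,0,0.032],"angular": [0,0,0]}
    - {"gripper": 255,"offset": [0,0,0.032],"angular": [0,0,0]}

```text
t: 50.3
eef_pos: [0.4933, 0.1385, 0.088]
tool_rot: [-0.002, -0.09, 0.996, -0.0]
contact_force: [-6.5, -1.7, 20.8]
gripper_width: 0.217
grasp_force: 41.6
```

Emit:
drive_tool:
  deltas:
    - {"gripper": 255,"offset": [0,0,0],"angular": [0,0,0]}
    - {"gripper": 160,"offset": [0,0,-0.001],"angular": [0,0,0]}
    - {"gripper": 160,"offset": [0,0,-0.002],"angular": [0,0,0]}
    - {"gripper": 160,"offset": [0,0,-0.002],"angular": [0,0,0]}
    - {"gripper": 160,"offset": [0,0,-0.002],"angular": [0,0,0]}

```text
t: 50.8
eef_pos: [0.4937, 0.1385, 0.0887]
tool_rot: [-0.001, -0.09, 0.996, 0.0]
contact_force: [-0.0, 0.6, -0.5]
gripper_width: 0.374
grasp_force: 0.0
```

Emit:
drive_tool:
  deltas:
    - {"gripper": 160,"offset": [0,0,-0.04],"angular": [0,0,0]}
    - {"gripper": 160,"offset": [0,0,-0.09],"angular": [0,0,0]}
    - {"gripper": 160,"offset": [0,0,-0.135],"angular": [0,0,0]}
    - {"gripper": 160,"offset": [0,0,-0.18],"angular": [0,0,0]}
    - {"gripper": 160,"offset": [0,0,-0.18],"angular": [0,0,0]}

```text
t: 51.3
eef_pos: [0.497, 0.1398, 0.275]
tool_rot: [0.005, -0.09, 0.996, 0.001]
contact_force: [1.2, -0.1, -0.5]
gripper_width: 0.372
grasp_force: 0.0
```

Emit:
drive_tool:
  deltas:
    - {"gripper": 255,"offset": [0,0,-0.06],"angular": [0,0,0]}
    - {"gripper": 255,"offset": [0,0,-0.06],"angular": [0,0,0]}
    - {"gripper": 255,"offset": [0,0,-0.06],"angular": [0,0,0]}
    - {"gripper": 255,"offset": [0,0,-0.06],"angular": [0,0,0]}

```text
t: 51.7
eef_pos: [0.4938, 0.1383, 0.3277]
tool_rot: [-0.002, -0.09, 0.996, -0.0]
contact_force: [0.6, 0.6, 0.1]
gripper_width: -0.001
grasp_force: 0.0
```

```bash
python3 - <<'E'
from rk import *
b=optics.read_camera('top');rackang(b)
W=cas(.20,0);plan([(*W,.335,190.4,255),(*W,.262,190.4,255)])
print('lid front edge px y=+-.141 by angle')
for th in (1.7,1.75,1.8,1.85,1.9):
    x=.083-.165*np.cos(th)+.0035*np.sin(th);z=.046+.165*np.sin(th)
    print(th,proj('top',[[*cas(x,.141),z],[*cas(x,-.141),z]]).round(1).tolist())
s=optics.read_camera('scene');crop(s,300,50,560,310,1.5,'x.png');A=cv2.imread('pics/x.png')
crop(b,150,165,350,360,2,'x.png');B=cv2.imread('pics/x.png');cv2.imwrite('pics/p9.png',np.hstack([A[:390],B[:390]]))
E
```

```text
blob 84 px [448. 252.] C [ 0.4997 -0.3161] pos ang 203.0 r 0.104 axis 120.6 len 0.045
t 51.75 at [0.4935 0.1383 0.3272] yaw -169.62 tz [-0.0047 -0.0011 -1.    ] q7 1.31 w -0.0 F [0.  0.8 0.7]
  off [-0.1004, 0.0461, -0.0044] ang [-0.0, -0.003, -0.0] g 255 rows 3
  off [-0.1004, 0.0461, -0.0042] ang [-0.0, -0.003, -0.0] g 255 rows 3
 -> [0.6745 0.2651 0.335 ] 190.4
  off [0.0, 0.0, 0.073] ang [0.0, 0.0, 0.0] g 255 rows 2
 -> [0.6745 0.2651 0.262 ] 190.4
lid front edge px y=+-.141 by angle
1.7 [[165.4, 196.0], [284.6, 182.9]]
1.75 [[165.4, 192.8], [284.3, 179.9]]
1.8 [[165.5, 189.8], [284.0, 176.9]]
1.85 [[165.6, 187.0], [283.7, 174.1]]
1.9 [[165.7, 184.2], [283.5, 171.3]]
```

View pics/p9.png

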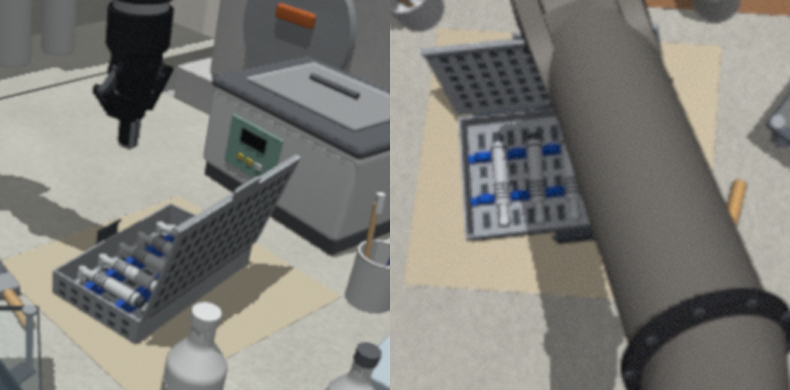

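All five are in the cassette, only the bur block is left in the rack, and the lid is at about 1.78 rad. Now I go behind the lid.

Emit:
drive_tool:
  deltas:
    - {"gripper": 255,"offset": [-0.1,0.046,-0.0044],"angular": [0,0,0]}
    - {"gripper": 255,"offset": [-0.1,0.046,-0.0044],"angular": [0,0,0]}
    - {"gripper": 255,"offset": [-0.1,0.046,-0.0044],"angular": [0,0,0]}

```text
t: 52.1
eef_pos: [0.5866, 0.205, 0.331]
tool_rot: [-0.002, -0.092, 0.996, 0.001]
contact_force: [-1.3, 1.1, -0.1]
gripper_width: -0.003
grasp_force: 0.0
```

Emit:
drive_tool:
  deltas:
    - {"gripper": 255,"offset": [-0.1,0.046,-0.0044],"angular": [0,0,0]}
    - {"gripper": 255,"offset": [-0.1,0.046,-0.0044],"angular": [0,0,0]}
    - {"gripper": 255,"offset": [-0.1,0.046,-0.0044],"angular": [0,0,0]}

```text
t: 52.4
eef_pos: [0.6761, 0.2681, 0.3341]
tool_rot: [-0.002, -0.091, 0.996, 0.0]
contact_force: [-0.4, 0.2, -0.0]
gripper_width: -0.001
grasp_force: 0.0
```

Emit:
drive_tool:
  deltas:
    - {"gripper": 255,"offset": [0,0,0.04],"angular": [0,0,0]}
    - {"gripper": 255,"offset": [0,0,0.073],"angular": [0,0,0]}
    - {"gripper": 255,"offset": [0,0,0.073],"angular": [0,0,0]}
    - {"gripper": 255,"offset": [0,0,0.073],"angular": [0,0,0]}
    - {"gripper": 255,"offset": [0,0,0.073],"angular": [0,0,0]}

```text
t: 52.9
eef_pos: [0.675, 0.2653, 0.2666]
tool_rot: [0.0, -0.09, 0.996, 0.001]
contact_force: [0.1, 0.3, -0.1]
gripper_width: 0.002
grasp_force: 0.0
```

```bash
python3 - <<'E'
from h import *
w=[]
for th,s in ((1.57,.155),(1.3,.155),(1.0,.155),(.7,.155),(.45,.155),(.25,.155),(.12,.156)):
    x=.083-s*np.cos(th)+.0035*np.sin(th)+.011;z=.046+s*np.sin(th)+.0035*np.cos(th)+.073
    w.append((*cas(x,0),z,190.4,255))
plan(w)
E
```

```text
t 52.9 at [0.675  0.2653 0.2666] yaw -169.64 tz [ 6.0e-04  1.1e-03 -1.0e+00] q7 1.21 w 0.002 F [ 0.1  0.3 -0.1]
  off [0.1031, -0.0001, -0.0075] ang [0.001, 0.001, -0.001] g 255 rows 3
 -> [0.5736 0.2466 0.274 ] 190.4
  off [0.0415, 0.0, 0.0047] ang [0.0, 0.0, 0.0] g 255 rows 1
 -> [0.5328 0.2391 0.2693] 190.4
  off [0.0427, 0.0, 0.018] ang [0.0, 0.0, 0.0] g 255 rows 2
 -> [0.4908 0.2314 0.2513] 190.4
  off [0.0355, -0.0, 0.0298] ang [0.0, 0.0, 0.0] g 255 rows 2
 -> [0.4559 0.225  0.2215] 190.4
  off [0.0218, 0.0, 0.032] ang [0.0, 0.0, 0.0] g 255 rows 1
 -> [0.4345 0.221  0.1896] 190.4
  off [0.0113, -0.0, 0.0288] ang [0.0, 0.0, 0.0] g 255 rows 1
 -> [0.4234 0.219  0.1607] 190.4
  off [0.0051, 0.0, 0.0196] ang [0.0, 0.0, 0.0] g 255 rows 1
 -> [0.4183 0.2181 0.1411] 190.4
```

Emit:
drive_tool:
  deltas:
    - {"gripper": 255,"offset": [0.03,0,0],"angular": [0,0,0]}
    - {"gripper": 255,"offset": [0.05,0,0],"angular": [0,0,0]}
    - {"gripper": 255,"offset": [0.07,0,0],"angular": [0,0,0]}
    - {"gripper": 255,"offset": [0.087,0,0],"angular": [0,0,0]}
    - {"gripper": 255,"offset": [0.103,0,0],"angular": [0,0,0]}

```text
t: 53.4
eef_pos: [0.5741, 0.2471, 0.2683]
tool_rot: [0.003, -0.09, 0.996, 0.001]
contact_force: [2.8, 1.5, 2.1]
gripper_width: -0.0
grasp_force: 1.2
```

Emit:
drive_tool:
  deltas:
    - {"gripper": 255,"offset": [0.02,0,0],"angular": [0,0,0]}
    - {"gripper": 255,"offset": [0.04,0,-0.001],"angular": [0,0,0]}
    - {"gripper": 255,"offset": [0.054,0,0.003],"angular": [0,0,0]}
    - {"gripper": 255,"offset": [0.069,0,0.008],"angular": [0,0,0]}
    - {"gripper": 255,"offset": [0.084,0,0.015],"angular": [0,0,0]}

```text
t: 53.9
eef_pos: [0.4917, 0.2319, 0.2527]
tool_rot: [0.002, -0.09, 0.996, 0.001]
contact_force: [1.4, -0.1, -0.9]
gripper_width: 0.002
grasp_force: 0.8
```

Emit:
drive_tool:
  deltas:
    - {"gripper": 255,"offset": [0.012,0,0.009],"angular": [0,0,0]}
    - {"gripper": 255,"offset": [0.024,0,0.019],"angular": [0,0,0]}
    - {"gripper": 255,"offset": [0.035,0,0.03],"angular": [0,0,0]}
    - {"gripper": 255,"offset": [0.047,0,0.046],"angular": [0,0,0]}
    - {"gripper": 255,"offset": [0.057,0,0.062],"angular": [0,0,0]}

```text
t: 54.4
eef_pos: [0.4353, 0.2221, 0.1901]
tool_rot: [0.002, -0.09, 0.996, 0.001]
contact_force: [1.5, -0.7, -0.1]
gripper_width: -0.001
grasp_force: 0.6
```

```bash
python3 - <<'E'
from h import *
plan([])
b=optics.read_camera('top');s=optics.read_camera('scene');crop(s,300,50,560,310,1.5,'x.png');A=cv2.imread('pics/x.png')
crop(b,150,165,350,360,2,'x.png');B=cv2.imread('pics/x.png');cv2.imwrite('pics/p10.png',np.hstack([A[:390],B[:390]]))
E
```

```text
t 54.4 at [0.4353 0.2221 0.1901] yaw -169.63 tz [ 0.0034  0.0028 -1.    ] q7 1.04 w -0.001 F [ 1.5 -0.7 -0.1]
```

View pics/p10.png

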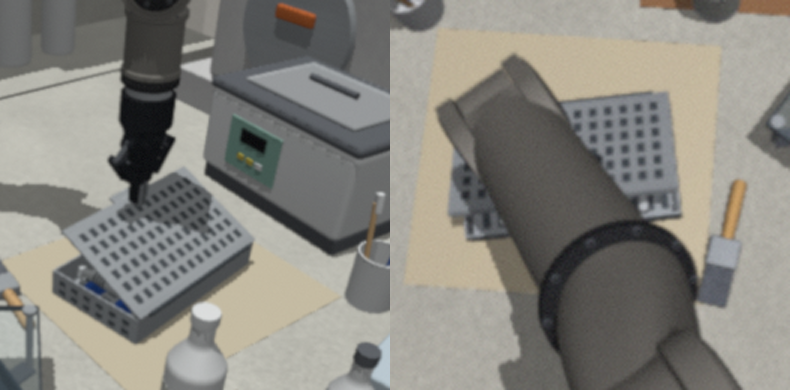

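The lid follows, now about 0.45 rad. I carry on down, then press gently.

Emit:
drive_tool:
  deltas:
    - {"gripper": 255,"offset": [0.006,0,0.014],"angular": [0,0,0]}
    - {"gripper": 255,"offset": [0.011,0,0.029],"angular": [0,0,0]}
    - {"gripper": 255,"offset": [0.014,0,0.039],"angular": [0,0,0]}
    - {"gripper": 255,"offset": [0.0165,0,0.0485],"angular": [0,0,0]}
    - {"gripper": 255,"offset": [0.018,0,0.054],"angular": [0,0,0]}

```text
t: 55.0
eef_pos: [0.4169, 0.2181, 0.134]
tool_rot: [-0.0, -0.09, 0.996, 0.0]
contact_force: [0.7, -0.3, 1.5]
gripper_width: 0.003
grasp_force: 0.4
```

Emit:
drive_tool:
  deltas:
    - {"gripper": 255,"offset": [0,0,0.003],"angular": [0,0,0]}
    - {"gripper": 255,"offset": [0,0,0.006],"angular": [0,0,0]}
    - {"gripper": 255,"offset": [0,0,0.006],"angular": [0,0,0]}

```text
t: 55.3
eef_pos: [0.4162, 0.218, 0.1282]
tool_rot: [-0.001, -0.09, 0.996, -0.0]
contact_force: [-1.7, -0.4, 2.3]
gripper_width: -0.002
grasp_force: 1.3
```

Emit:
drive_tool:
  deltas:
    - {"gripper": 255,"offset": [0,0,0.001],"angular": [0,0,0]}
    - {"gripper": 255,"offset": [0,0,0.003],"angular": [0,0,0]}
    - {"gripper": 255,"offset": [0,0,0.003],"angular": [0,0,0]}

```text
t: 55.6
eef_pos: [0.4161, 0.2179, 0.1251]
tool_rot: [-0.001, -0.091, 0.996, -0.0]
contact_force: [-2.2, -1.1, 3.1]
gripper_width: 0.002
grasp_force: 1.4
```

Emit:
drive_tool:
  deltas:
    - {"gripper": 255,"offset": [0,0,0.001],"angular": [0,0,0]}
    - {"gripper": 255,"offset": [0,0,0.002],"angular": [0,0,0]}
    - {"gripper": 255,"offset": [0,0,0.002],"angular": [0,0,0]}

```text
t: 55.9
eef_pos: [0.4165, 0.2178, 0.1228]
tool_rot: [-0.001, -0.09, 0.996, 0.0]
contact_force: [0.1, 0.4, -1.0]
gripper_width: -0.004
grasp_force: 0.0
```

Emit:
drive_tool:
  deltas:
    - {"gripper": 255,"offset": [0,0,0.001],"angular": [0,0,0]}
    - {"gripper": 255,"offset": [0,0,0.002],"angular": [0,0,0]}
    - {"gripper": 255,"offset": [0,0,0.003],"angular": [0,0,0]}
    - {"gripper": 255,"offset": [0,0,0.003],"angular": [0,0,0]}

```text
t: 56.3
eef_pos: [0.4166, 0.218, 0.1218]
tool_rot: [-0.001, -0.09, 0.996, -0.0]
contact_force: [-7.7, -3.1, 27.0]
gripper_width: 0.003
grasp_force: 13.6
```

Emit:
drive_tool:
  deltas:
    - {"gripper": 255,"offset": [0,0,-0.03],"angular": [0,0,0]}
    - {"gripper": 255,"offset": [0,0,-0.07],"angular": [0,0,0]}
    - {"gripper": 255,"offset": [0,0,-0.11],"angular": [0,0,0]}
    - {"gripper": 255,"offset": [0,0,-0.15],"angular": [0,0,0]}
    - {"gripper": 255,"offset": [0,0,-0.15],"angular": [0,0,0]}

```text
t: 56.8
eef_pos: [0.419, 0.2195, 0.2751]
tool_rot: [0.004, -0.09, 0.996, 0.002]
contact_force: [0.9, 0.5, -0.5]
gripper_width: -0.002
grasp_force: 0.0
```

Emit:
drive_tool:
  deltas:
    - {"gripper": 255,"offset": [0,0.05,0],"angular": [0,0,0]}
    - {"gripper": 255,"offset": [-0.02,0.1,0],"angular": [0,0,0]}
    - {"gripper": 255,"offset": [-0.03,0.15,0],"angular": [0,0,0]}
    - {"gripper": 255,"offset": [-0.03,0.2,0],"angular": [0,0,0]}
    - {"gripper": 255,"offset": [-0.03,0.2,0],"angular": [0,0,0]}

```text
t: 57.3
eef_pos: [0.4068, 0.4269, 0.2693]
tool_rot: [-0.002, -0.094, 0.996, 0.002]
contact_force: [-1.1, -0.3, 0.2]
gripper_width: 0.001
grasp_force: 0.0
```

```bash
python3 - <<'E'
from h import *
plan([])
b=optics.read_camera('top');s=optics.read_camera('scene');crop(s,290,150,550,410,1.5,'x.png');A=cv2.imread('pics/x.png')
crop(b,150,125,350,320,2,'x.png');B=cv2.imread('pics/x.png');cv2.imwrite('pics/p11.png',np.hstack([A[:390],B[:390]]))
E
```

```text
t 57.3 at [0.4068 0.4269 0.2693] yaw -169.16 tz [-0.0039  0.0042 -1.    ] q7 0.72 w 0.001 F [-1.1 -0.3  0.2]
```

View pics/p11.png

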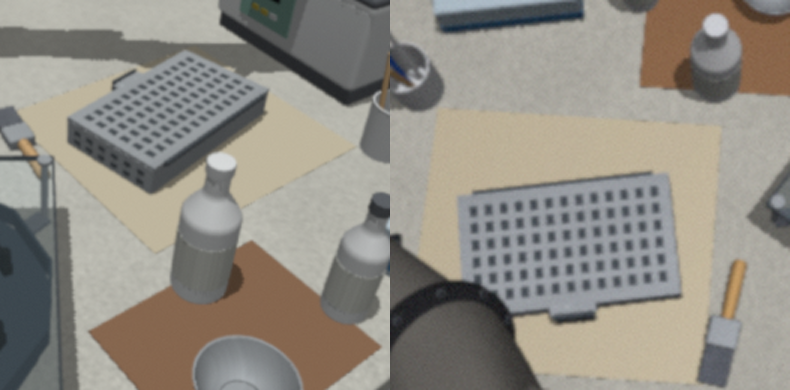

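The lid is shut flush: the resistance dropped as the catch snapped over, and it then held solid under 27 N. The bottle and brush are where they were, so I hand in.

```bash
python3 -c "
from station import bot
print(bot.hand_in())"
```

```text
the job is handed in; nothing more can be done
None
```

I laid all five handpieces in the cassette and pressed the lid down until the catch snapped shut; the bur block is still in the rack, the bottle and brush look undisturbed, and I handed the job in at about 57 s (no verdict was returned).

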